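Charge the tumbling drum and shut it

TASK

Charge the tumbling drum: put every white casting that stands on the bench right of the drum into its open lower half, and with the scoop carry all the terracotta pebbles from the grey bin into it too, never pinching a pebble with the fingers. When everything is in, lower the upper half shell gently until its rim sits flush on the lower rim. Leave the scoop standing flat in the emptied bin.

Things in the scene. Friction and masses are not known exactly. Their poses are not given: they have to be found in the camera images.
- drum: Open lower half of a blue octagonal drum, fixed. Origin: on the bench under its centre; x across it, towards the hinge (away from the robot), y along it, z up. Inside 200 mm long, 160 mm wide at the rim; sides upright for the upper 33 mm, then 45-degree sides to a flat floor 66 mm wide. Rim 118 mm and inner floor 38 mm above the bench; outside 215 x 180 mm with the rim flange.
- drum_in (a point): Centre of the drum's inner floor, 38 mm above the bench.
- lid (a joint): Hinge of the drum's upper half shell (0.45 kg): 0 = closed, rim flush on the lower rim; positive = opened, 1.57 = swung straight up, limit 1.8 rad. Friction (0.45 N m) lets the shell stay where it is left; 2 to 5 N at the handle moves it.
- lid_hinge (a point): Middle of the hinge axis, which runs along the drum's y axis; at drum x = +90 mm, 118 mm above the bench.
- lid_handle (a point): Middle of the shell's black round handle bar: 16 mm thick, 110 mm long along drum y, on two 10 mm posts 50 mm either side of the middle, centred 50 mm before the shell's front wall. From the hinge point it lies, when closed, at drum x = -224, z = +10 mm (128 mm above the bench), and swings up about the hinge axis, to about 340 mm above the bench when open.
- bin: Grey bin, fixed. Origin: on the bench under its centre; x along it towards the high end wall, z up. Inside 270 mm long (x), 106 wide (y), floor 6 mm above the bench; walls 4 thick, tops above the bench: sides 50, end at +x 75, end at -x only 20 mm. Over the last 30 mm before the +x end wall the floor ramps up 30 mm at 45 degrees. At the start the pebbles lie at x = -25 to 105 mm on the floor.
- bin_in (a point): Centre of the bin's inner floor, 6 mm above the bench.
- scoop: Aluminium scoop, black handle, 0.2 kg, loose, flat on the bench. Origin: pan's underside centre; x to the open mouth, z up. Pan 84 long (x), 90 wide (y), floor 2, back wall 40, side walls 36 high (16 over the front 24 mm). Handle behind the back wall: straight bar 20 mm thick along y, 26 the other way, leaning back from the mouth 15 degrees from upright; black part 49 to 134 mm up.
- scoop_grip (a point): Point on the axis of the scoop's handle where it is best gripped across its 20 mm thickness: at x = -69, z = +99 mm in the scoop's frame.
- scoop_lip (a point): Middle of the scoop's front edge (mouth), on the underside: x = +42 mm in the scoop's frame.
- casting_a: White metal casting (a short flanged body with a side spout), 51 (x) x 55 (y) x 42 mm, 0.12 kg, standing on the bench. Origin: underside centre. Grip it from above across x or y. May be absent.
- casting_b: Like casting_a. May be absent.
- casting_c: Like casting_a. May be absent.
- pebble_0: Terracotta-coloured tumbling pebble (origin at its centre), a round lens 27 mm across and 19 mm thick, 16 g, smooth and slippery (friction about 0.3), in the bin at the start. May be absent.
- pebble_1: Terracotta-coloured tumbling pebble (origin at its centre), a round lens 27 mm across and 19 mm thick, 16 g, smooth and slippery (friction about 0.3), in the bin at the start. May be absent.
- pebble_2: Terracotta-coloured tumbling pebble (origin at its centre), a round lens 27 mm across and 19 mm thick, 16 g, smooth and slippery (friction about 0.3), in the bin at the start. May be absent.
- pebble_3: Terracotta-coloured tumbling pebble (origin at its centre), a round lens 27 mm across and 19 mm thick, 16 g, smooth and slippery (friction about 0.3), in the bin at the start. May be absent.
- pebble_4: Terracotta-coloured tumbling pebble (origin at its centre), a round lens 27 mm across and 19 mm thick, 16 g, smooth and slippery (friction about 0.3), in the bin at the start. May be absent.
- pebble_5: Terracotta-coloured tumbling pebble (origin at its centre), a round lens 27 mm across and 19 mm thick, 16 g, smooth and slippery (friction about 0.3), in the bin at the start. May be absent.
- pebble_6: Terracotta-coloured tumbling pebble (origin at its centre), a round lens 27 mm across and 19 mm thick, 16 g, smooth and slippery (friction about 0.3), in the bin at the start. May be absent.
- pebble_7: Terracotta-coloured tumbling pebble (origin at its centre), a round lens 27 mm across and 19 mm thick, 16 g, smooth and slippery (friction about 0.3), in the bin at the start. May be absent.
Things that resemble listed ones, but are neither listed nor needed, are in the scene too. Leave any red, turquoise or yellow look-alike of the casting_b alone.

How it is judged (in metres and radians):
On the way, in this order (a step that is already met when the one before it is completed fails the run):
1. All castings and pebbles lie in the lower half of the drum while it is open (x of pebble_0 in the frame of drum between -0.084 and 0.084 m and y of pebble_0 in the frame of drum between -0.104 and 0.104 m and z of pebble_0 in the frame of drum between 0.03 and 0.125 m and x of pebble_1 in the frame of drum between -0.084 and 0.084 m and y of pebble_1 in the frame of drum between -0.104 and 0.104 m and z of pebble_1 in the frame of drum between 0.03 and 0.125 m and x of pebble_2 in the frame of drum between -0.084 and 0.084 m and y of pebble_2 in the frame of drum between -0.104 and 0.104 m and z of pebble_2 in the frame of drum between 0.03 and 0.125 m and x of pebble_3 in the frame of drum between -0.084 and 0.084 m and y of pebble_3 in the frame of drum between -0.104 and 0.104 m and z of pebble_3 in the frame of drum between 0.03 and 0.125 m and x of pebble_4 in the frame of drum between -0.084 and 0.084 m and y of pebble_4 in the frame of drum between -0.104 and 0.104 m and z of pebble_4 in the frame of drum between 0.03 and 0.125 m and x of pebble_5 in the frame of drum between -0.084 and 0.084 m and y of pebble_5 in the frame of drum between -0.104 and 0.104 m and z of pebble_5 in the frame of drum between 0.03 and 0.125 m and x of pebble_6 in the frame of drum between -0.084 and 0.084 m and y of pebble_6 in the frame of drum between -0.104 and 0.104 m and z of pebble_6 in the frame of drum between 0.03 and 0.125 m and x of pebble_7 in the frame of drum between -0.084 and 0.084 m and y of pebble_7 in the frame of drum between -0.104 and 0.104 m and z of pebble_7 in the frame of drum between 0.03 and 0.125 m and x of casting_a in the frame of drum between -0.084 and 0.084 m and y of casting_a in the frame of drum between -0.104 and 0.104 m and z of casting_a in the frame of drum between 0.03 and 0.11 m and x of casting_b in the frame of drum between -0.084 and 0.084 m and y of casting_b in the frame of drum between -0.104 and 0.104 m and z of casting_b in the frame of drum between 0.03 and 0.11 m and x of casting_c in the frame of drum between -0.084 and 0.084 m and y of casting_c in the frame of drum between -0.104 and 0.104 m and z of casting_c in the frame of drum between 0.03 and 0.11 m and value of joint lid above 0.5 rad), for 0.2 s.
2. The upper half shell is closed, rim on rim (value of joint lid below 0.035 rad), for 0.2 s.
At the end, for the whole second after the job is handed in: Every casting and every pebble is inside the drum, the upper half shell is closed to within 0.035 rad (rims meeting to about 8 mm at the handle), and the scoop stands in the bin, released, at rest, its pan on the bin floor (origin under 20 mm above the bench) and level to within 0.15 rad (x of pebble_0 in the frame of drum between -0.084 and 0.084 m and y of pebble_0 in the frame of drum between -0.104 and 0.104 m and z of pebble_0 in the frame of drum between 0.03 and 0.195 m and x of pebble_1 in the frame of drum between -0.084 and 0.084 m and y of pebble_1 in the frame of drum between -0.104 and 0.104 m and z of pebble_1 in the frame of drum between 0.03 and 0.195 m and x of pebble_2 in the frame of drum between -0.084 and 0.084 m and y of pebble_2 in the frame of drum between -0.104 and 0.104 m and z of pebble_2 in the frame of drum between 0.03 and 0.195 m and x of pebble_3 in the frame of drum between -0.084 and 0.084 m and y of pebble_3 in the frame of drum between -0.104 and 0.104 m and z of pebble_3 in the frame of drum between 0.03 and 0.195 m and x of pebble_4 in the frame of drum between -0.084 and 0.084 m and y of pebble_4 in the frame of drum between -0.104 and 0.104 m and z of pebble_4 in the frame of drum between 0.03 and 0.195 m and x of pebble_5 in the frame of drum between -0.084 and 0.084 m and y of pebble_5 in the frame of drum between -0.104 and 0.104 m and z of pebble_5 in the frame of drum between 0.03 and 0.195 m and x of pebble_6 in the frame of drum between -0.084 and 0.084 m and y of pebble_6 in the frame of drum between -0.104 and 0.104 m and z of pebble_6 in the frame of drum between 0.03 and 0.195 m and x of pebble_7 in the frame of drum between -0.084 and 0.084 m and y of pebble_7 in the frame of drum between -0.104 and 0.104 m and z of pebble_7 in the frame of drum between 0.03 and 0.195 m and x of casting_a in the frame of drum between -0.084 and 0.084 m and y of casting_a in the frame of drum between -0.104 and 0.104 m and z of casting_a in the frame of drum between 0.03 and 0.16 m and x of casting_b in the frame of drum between -0.084 and 0.084 m and y of casting_b in the frame of drum between -0.104 and 0.104 m and z of casting_b in the frame of drum between 0.03 and 0.16 m and x of casting_c in the frame of drum between -0.084 and 0.084 m and y of casting_c in the frame of drum between -0.104 and 0.104 m and z of casting_c in the frame of drum between 0.03 and 0.16 m and value of joint lid below 0.035 rad and x of scoop in the frame of bin between -0.1 and 0.09 m and y of scoop in the frame of bin between -0.03 and 0.03 m and height (world z) of scoop below 0.02 m and angle between scoop's own z axis and vertical below 0.15 rad and linear speed of scoop below 0.03 m/s); the robot touches nothing.
It fails at once if A pebble pressed by the fingers (more than 3 N) (contact force between the fingers and pebble_0 above 3 N or contact force between the fingers and pebble_1 above 3 N or contact force between the fingers and pebble_2 above 3 N or contact force between the fingers and pebble_3 above 3 N or contact force between the fingers and pebble_4 above 3 N or contact force between the fingers and pebble_5 above 3 N or contact force between the fingers and pebble_6 above 3 N or contact force between the fingers and pebble_7 above 3 N).
It fails at once if The upper half shell slammed shut (faster than 2.5 rad/s) (velocity of joint lid below -2.5 rad/s).
Of pebble_0, pebble_1, pebble_2, pebble_3, pebble_4, pebble_5, pebble_6, pebble_7 only 4 to 8 are there at a start; the rules pass over those that are not, and their reading is None.
Of casting_a, casting_b, casting_c only 2 to 3 are there at a start; the rules pass over those that are not, and their reading is None.
At some moment in a run one of casting_a, casting_b, casting_c may be knocked a few centimetres aside while the robot is not near it.
It also fails if it takes over 210 s, if anything falls off the work surface, if the arm or the gripper's body presses on something with over 40 N, if the wrist force passes 120 N, or if a joint passes its speed limit or range.

ROBOT

A 6-joint arm with a two-finger parallel gripper is mounted at the origin on a cart in front of the work surface, level with it; the furniture and walls round the work are solid. World frame = base frame: x ahead of the robot, y to its left, z up, the work surface at z = 0. Lengths are in mm, angles in rad, forces in N, time in s.
With the tool pointing down it reaches from about 350 to 775 mm from the base axis. Payload 7.3 kg.
Tool frame: the origin (TCP) lies midway between the tips of the shut fingers; the grasp point (between the pads) lies 19 mm behind it; x points along the fingers, y is the direction in which the jaws open and shut, and the axes are right-handed (so a half turn about x gives the same grasp; the last joint's range is limited). The gripper opens to 92 mm and grips with 3 to 60 N. Pads are 19 mm wide; open, the fingers measure 130 mm over their backs; the gripper's body (75 mm by 190 mm) begins 47 mm behind the grasp point.
Start: joints at [-1.422, 0.342, 1.524, -0, 1.275, -0.146], TCP at [152.56, -502.365, 226.741] pointing down, gripper open.
Joint ranges: [-2.53, 2.53], [-0.77, 2.02], [0.04, 2.7], [-1, 4.14], [0.28, 2.66], [-3.11, 3.11]. Speed limits (rad/s): [2.57, 2.57, 3.14, 3.14, 3.14, 3.14].

INTERFACE

Orientations are given as [roll, pitch, yaw] about the fixed x, y, z axes, in that order (R = Rz(yaw) Ry(pitch) Rx(roll)).
In Python, from plant import bot gives the robot as it stands. The module is installed in compiled form; this text tells all that it offers.
- The arm moves only by the shell command python3 -m handwheel 'ROWS' [OPENING]. ROWS is JSON, a list that holds one entry, the list of rows, each a list of 4 numbers: the shift along the tool's x, y, z in cm, then the turn about the tool's x in rad. A call has 1 to 8 rows; each row shifts and turns the commanded pose from where the row before left it, along the tool's axes as they then stand; what a row does not reach is not made up. A row lasts 1/12 s, in which the tool goes at most 41.7 mm and 7.16 degrees, less where a joint would pass 70% of its speed; a pose out of reach is approached as far as the arm can. A call is refused whole if a number of a shift passes 4.17 or a number of a turn 0.125, either way. A call with a gripper value outside its range is refused whole. OPENING is the opening, from 0 (shut) to 1 (fully open), set as the call begins (- or left out, the last holds). The fingers move at their own pace and stop on an object; the grip force is fixed at half the most. Time passes only in rows, so rows that do not move let the fingers close. It gives the time, the measured TCP pose, the force and the opening at its end, in the units of the state.
- bot.get_obs(): the state, without advancing time (a new reading comes with each control period).
- bot.capture(name): name is "scene" or "top" or "wrist"; returns (picture, depth): 420x560x3 uint8, red, green, blue; 420x560 float32, mm along the optical axis (not along the pixel's ray), 0 where there is no reading.
- bot.camera_model(name): a dict with "fx", "fy", "cx", "cy" (pixels), "position" and "rotation" of the camera in the world. Camera axes: x right, y down, z forward; pixel columns grow to the right and rows downward; lengths in mm; the calibration is good to about 2 mm. A picture is of the moment at which its call begins: read the wrist's pose just before it. camera_model takes no time and is no camera call; for the wrist camera it gives the pose at the moment of the call.
- bot.close_job(): hands the job in, once; it reports no verdict.
Trained networks look in the newest picture that a camera, given by its name, has taken for a name from the list of things; names that differ only in an ending like _2 or _b are one class to them, and where a whole thing is asked for, a point or a joint stands for the part that bears it (a point fixed in the world has none). Each returns a list of dicts, best first, with "conf" (0 to 1); they miss things now and then, are a little off and sometimes report something else, mostly with a low value. They report only what shows in the picture. A call takes as long as a camera call. They do not tell look-alikes from the thing itself.
- bot.find_in(camera, label): "bbox" ([left, top, width, height] in pixels, round what is visible of it).
- bot.spot_point(camera, label): "point" ([column, row] in pixels: a listed point, or the origin of a listed thing).
The state is a dict: "time": time; "joint_positions": joint angles; "dq": joint speeds; "tau": joint torques, N m; "tool_pos": TCP position; "tcp_rot": TCP orientation; "contact_force": force on the tool from outside, world axes, zero at the start; "moment": the same for the moment, N m; "grip_width": finger opening in mm.
Only numpy, scipy, OpenCV 4.12 (cv2) and the standard library are available. Lean on these libraries where they do the work, as an engineer would, in place of code of your own. Each camera call takes 0.05 s, during which the arm holds its last target.

## Working session

There is one attempt and no reset: what is moved stays moved. The work goes in short steps, Python scripts to look and compute and a shell command to move; the robot and the scene stay as the last step left them, time stands still between calls to the robot, and variables do not carry over. Pictures are saved under pics/ and viewed, and the job is handed in when it is done.

```bash
ls; mkdir -p pics; cat > h.py <<'E'
import numpy as np, cv2
from plant import bot
from scipy.spatial.transform import Rotation as Ro
def snap(cam,name):
    m=bot.camera_model(cam); im,d=bot.capture(cam)
    cv2.imwrite(f'pics/{name}.png',im[:,:,::-1]); np.savez(f'pics/{name}.npz',im=im,d=d,**{k:np.array(v) for k,v in m.items()})
    return im,d,m
def load(name):
    z=np.load(f'pics/{name}.npz'); return z['im'],z['d'],{k:z[k] for k in('fx','fy','cx','cy','position','rotation')}
def rot(m):
    R=np.array(m['rotation'],float)
    return R if R.shape==(3,3) else Ro.from_euler('xyz',R).as_matrix()
def w(m,u,v,z):  # pixel + depth -> world
    c=np.array([(u-m['cx'])/m['fx']*z,(v-m['cy'])/m['fy']*z,z]); return rot(m)@c+np.array(m['position'])
def plane(m,u,v,h):
    c=rot(m)@np.array([(u-m['cx'])/m['fx'],(v-m['cy'])/m['fy'],1]); p=np.array(m['position']); return p+c*(h-p[2])/c[2]
def cloud(d,m):
    v,u=np.mgrid[0:d.shape[0],0:d.shape[1]]
    c=np.stack([(u-m['cx'])/m['fx']*d,(v-m['cy'])/m['fy']*d,d],-1); return c@rot(m).T+np.array(m['position'])
def proj(m,P):
    c=rot(m).T@(np.array(P)-np.array(m['position'])); return c[0]/c[2]*m['fx']+m['cx'],c[1]/c[2]*m['fy']+m['cy']
E
python3 - <<'E'
from h import *
o=bot.get_obs(); print(o)
for c in('scene','top','wrist'):
    im,d,m=snap(c,c+'0'); print(c,m)
E
```

```text
pics
{'time': 0.0, 'joint_positions': array([-1.42199902e+00,  3.42698705e-01,  1.52504698e+00, -3.31651949e-06,
        1.27538214e+00, -1.46005303e-01]), 'dq': array([-1.84772956e-03,  5.79710799e-04,  8.05486263e-05, -1.55762883e-03,
        5.66869137e-04, -1.13268106e-03]), 'tau': array([ 1.41525859e-03, -4.31232297e+01, -2.44225538e+01,  7.18342862e-02,
        5.59650629e-02, -1.44923843e-04]), 'tool_pos': array([ 152.49449222, -501.929423  ,  226.04696831]), 'tcp_rot': array([-1.71473582,  1.56926115,  1.7216604 ]), 'contact_force': array([ 0.15269769, -0.02728181, -0.05010254]), 'moment': array([-0.01549221,  0.00314462, -0.05066218]), 'grip_width': 91.99996576035136}
scene {'fx': 430.9745094717088, 'fy': 430.9745094717088, 'cx': 279.51893463879287, 'cy': 206.49562087879667, 'position': array([-379.86890318, -957.46811637,  670.01826172]), 'rotation': array([-2.0063996 , -0.02149828, -0.8083771 ])}
top {'fx': 407.35366046792745, 'fy': 407.35366046792745, 'cx': 283.3594445690755, 'cy': 208.12181388912856, 'position': array([ 431.45553467, -121.3143682 , 1468.96262655]), 'rotation': array([-3.05961639e+00,  1.45196222e-03, -1.56790032e+00])}
wrist {'fx': 342.0335081671721, 'fy': 342.0335081671721, 'cx': 281.055967992003, 'cy': 212.7052501346096, 'position': array([ 233.40611049, -478.04568683,  383.9892494 ]), 'rotation': array([ 2.82793781e+00,  1.84001670e-03, -1.27637400e+00])}
```

View pics/scene0.png

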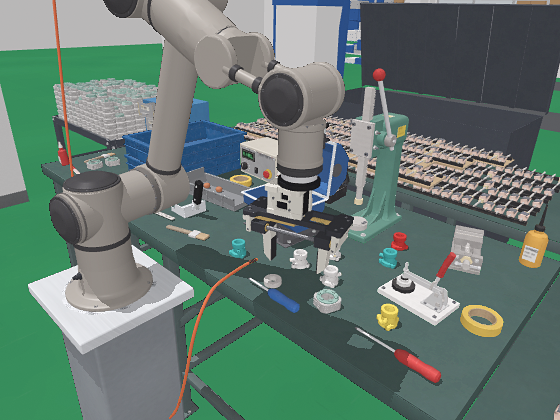

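View pics/top0.png

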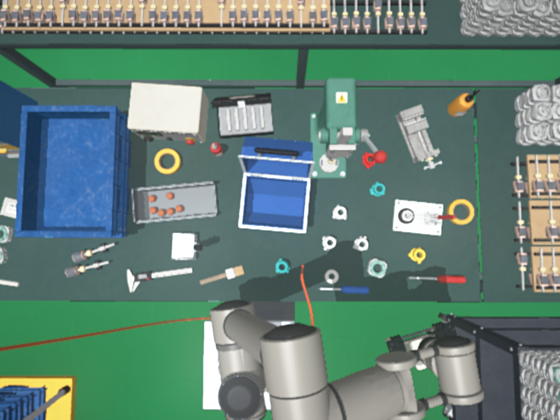

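View pics/wrist0.png

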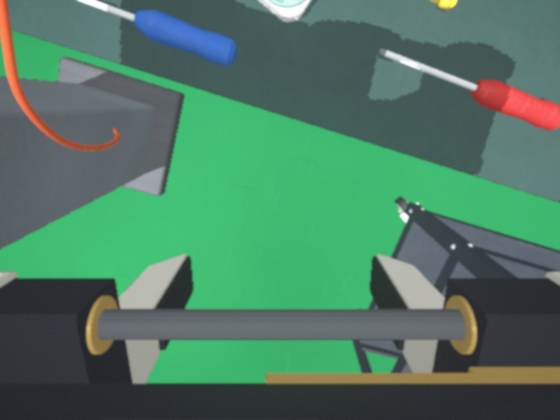

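```bash
python3 - <<'E'
from h import *
im,d,m=load('top0')
def crop(n,a,b,c,e,s): cv2.imwrite(f'pics/{n}.png',cv2.resize(im[b:e,a:c,::-1],None,fx=s,fy=s,interpolation=cv2.INTER_CUBIC))
crop('c1',120,130,320,275,4); crop('c2',300,170,440,300,5)
P=cloud(d,m)
for n,(u,v) in dict(bench=(220,215),bin=(185,215),drumfloor=(275,205),ca=(340,211),cb=(329,242),cc=(361,242),lidtop=(275,152),scoop=(183,245)).items(): print(n,P[v,u].round(0))
for l in ['drum_in','lid_hinge','lid_handle','bin_in','bin','scoop_grip','scoop_lip','scoop','casting_a','pebble_0']:
    print(l,[(np.round(r['point'],1).tolist(),round(r['conf'],2)) for r in bot.spot_point('top',l)][:9])
E
```

```text
bench [526. 109.   7.]
bin [526. 235.   7.]
drumfloor [560. -89.  36.]
ca [ 542. -322.    9.]
cb [ 430. -283.    2.]
cc [ 431. -398.   -1.]
lidtop [680. -96. 350.]
scoop [418. 239.   8.]
drum_in [([273.9, 204.6], 0.79)]
lid_hinge [([277.6, 173.1], 0.82)]
lid_handle [([274.7, 149.7], 0.69), ([359.8, 240.9], 0.59)]
bin_in [([176.2, 201.9], 0.69)]
bin [([177.7, 205.9], 0.92), ([278.3, 173.3], 0.32)]
scoop_grip [([278.7, 173.5], 0.66), ([274.8, 204.8], 0.58), ([199.1, 245.7], 0.57), ([152.1, 213.0], 0.25)]
scoop_lip [([172.4, 248.9], 0.87), ([171.2, 197.8], 0.48), ([178.0, 204.3], 0.19)]
scoop [([182.3, 246.3], 0.95)]
casting_a [([375.9, 191.2], 0.71), ([368.7, 157.7], 0.67), ([358.2, 242.7], 0.66), ([338.6, 213.0], 0.63), ([413.6, 256.4], 0.5), ([325.4, 243.9], 0.45), ([280.5, 266.6], 0.4)]
pebble_0 [([179.2, 204.9], 0.6), ([151.0, 210.0], 0.6), ([159.4, 211.4], 0.45), ([170.9, 196.6], 0.42), ([151.3, 199.6], 0.4), ([170.4, 213.2], 0.38)]
```

View pics/c1.png

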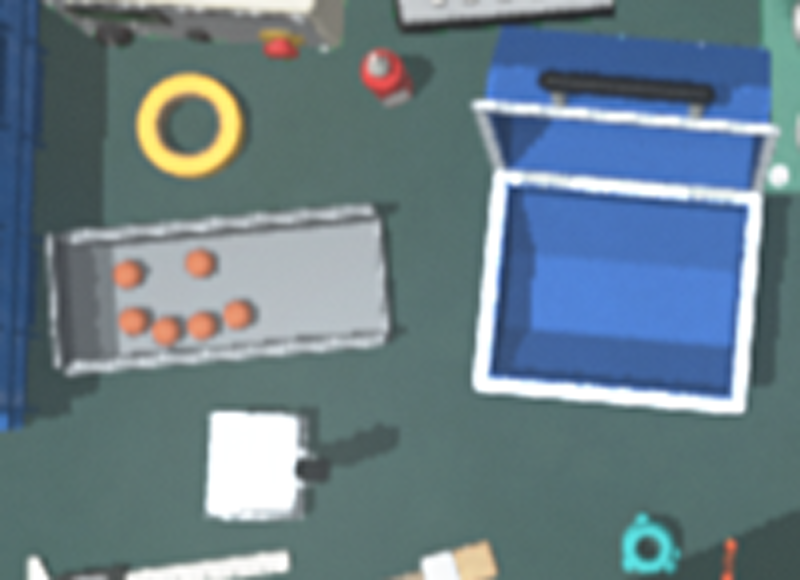

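View pics/c2.png

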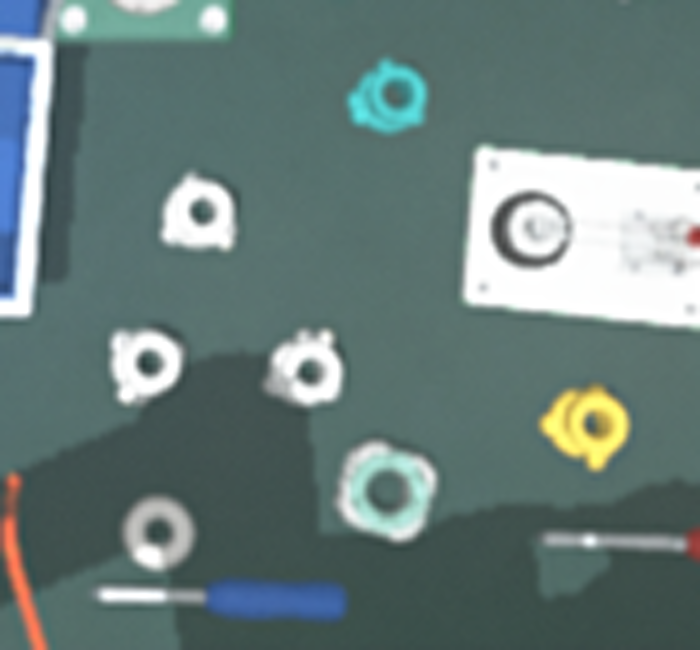

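```bash
cat >> h.py <<'E'
def st():
    o=bot.get_obs(); R=Ro.from_euler('xyz',o['tcp_rot']).as_matrix()
    yaw=np.arctan2(R[1,1],R[0,1])
    print('t',round(o['time'],2),'p',o['tool_pos'].round(1),'jawyaw',round(yaw,3),'down',R[:,0].round(3),'F',o['contact_force'].round(1),'w',round(o['grip_width'],1),'q',o['joint_positions'].round(2)); return o,R
def go(target,jawyaw=None,rows=None,vmax=4.0):
    """print rows (tool axes, cm) to reach target from measured pose"""
    o,R=st(); d=np.array(target)-o['tool_pos']; y0=np.arctan2(R[1,1],R[0,1])
    turn=0 if jawyaw is None else (jawyaw-y0+np.pi/2)%np.pi-np.pi/2
    turn=-turn  # tool x is down
    n=max(int(np.ceil(np.linalg.norm(d)/10/vmax)),int(np.ceil(abs(turn)/.12)),rows or 1)
    out=[]
    for k in range(n):
        Rk=R@Ro.from_euler('x',turn*k/n).as_matrix()
        out.append([round(float(x),2) for x in Rk.T@d/n/10]+[round(turn/n,3)])
    for i in range(0,n,8): print(str([out[i:i+8]]).replace(' ',''))
E
python3 - <<'E'
from h import *
go([380,-330,330],0.0)
E
```

```text
t 0.65 p [ 152.6 -502.4  226.8] jawyaw -1.276 down [ 0. -0. -1.] F [-0.8  0.3 -0.3] w 91.8 q [-1.42  0.34  1.52 -0.    1.28 -0.15]
[[[-0.94,-0.9,-2.43,np.float64(-0.116)],[-0.94,-0.61,-2.52,np.float64(-0.116)],[-0.94,-0.31,-2.57,np.float64(-0.116)],[-0.94,-0.01,-2.59,np.float64(-0.116)],[-0.94,0.29,-2.58,np.float64(-0.116)],[-0.94,0.58,-2.53,np.float64(-0.116)],[-0.94,0.87,-2.44,np.float64(-0.116)],[-0.94,1.15,-2.33,np.float64(-0.116)]]]
[[[-0.94,1.41,-2.18,np.float64(-0.116)],[-0.94,1.65,-2.0,np.float64(-0.116)],[-0.94,1.87,-1.8,np.float64(-0.116)]]]
```

```bash
python3 -m handwheel '[[[-0.94,-0.9,-2.43,-0.116],[-0.94,-0.61,-2.52,-0.116],[-0.94,-0.31,-2.57,-0.116],[-0.94,0,-2.59,-0.116],[-0.94,0.29,-2.58,-0.116],[-0.94,0.58,-2.53,-0.116],[-0.94,0.87,-2.44,-0.116],[-0.94,1.15,-2.33,-0.116]]]' 1 | cut -c1-300
python3 - <<'E'
from h import *
go([400,-60,330],0.0)
E
```

```text
time: 1.32
tool_pos: [318.9, -376.3, 302.5]
tcp_rot: [0.934, 1.57, -0.979]
contact_force: [0.2, -1.0, 0.1]
grip_width: 91.6
t 1.32 p [ 318.9 -376.3  302.5] jawyaw -0.342 down [ 0. -0. -1.] F [ 0.2 -1.   0.1] w 91.6 q [-1.02  0.23  1.47  0.    1.44 -0.68]
[[[-0.31,-0.33,-3.61,np.float64(-0.038)],[-0.31,-0.19,-3.62,np.float64(-0.038)],[-0.31,-0.06,-3.63,np.float64(-0.038)],[-0.31,0.08,-3.63,np.float64(-0.038)],[-0.31,0.22,-3.62,np.float64(-0.038)],[-0.31,0.36,-3.61,np.float64(-0.038)],[-0.31,0.5,-3.59,np.float64(-0.038)],[-0.31,0.63,-3.57,np.float64(-0.038)]]]
[[[-0.31,0.77,-3.55,np.float64(-0.038)]]]
```

```bash
sed -i 's/\[round(turn\/n,3)\]/[round(float(turn\/n),3)]/' h.py; python3 -m handwheel '[[[-0.31,-0.33,-3.61,-0.038],[-0.31,-0.19,-3.62,-0.038],[-0.31,-0.06,-3.63,-0.038],[-0.31,0.08,-3.63,-0.038],[-0.31,0.22,-3.62,-0.038],[-0.31,0.36,-3.61,-0.038],[-0.31,0.5,-3.59,-0.038],[-0.31,0.63,-3.57,-0.038]]]' 1 | tail -1
python3 - <<'E'
from h import *
snap('wrist','w1')
go([440,110,330],0.0)
E
```

```text
grip_width: 91.8
t 2.03 p [392.9 -89.5 327.8] jawyaw -0.036 down [ 0.003  0.003 -1.   ] F [-0.8  4.2  0.3] w 91.8 q [-0.42  0.04  1.62  0.    1.47 -0.38]
[[[-0.02,0.67,-3.35,-0.006],[-0.02,0.69,-3.35,-0.006],[-0.02,0.71,-3.34,-0.006],[-0.02,0.73,-3.34,-0.006],[-0.02,0.75,-3.33,-0.006],[-0.02,0.77,-3.33,-0.006]]]
```

View pics/w1.png

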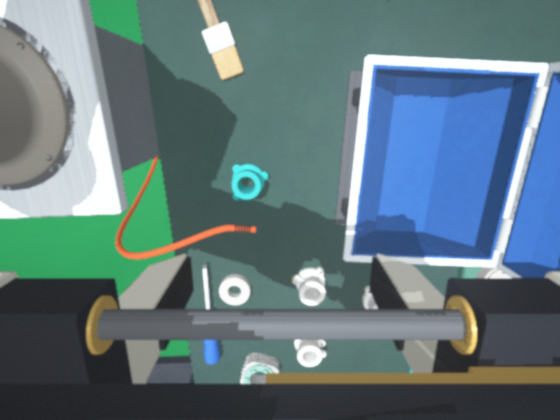

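```bash
python3 -m handwheel '[[[-0.02,0.67,-3.35,-0.006],[-0.02,0.69,-3.35,-0.006],[-0.02,0.71,-3.34,-0.006],[-0.02,0.73,-3.34,-0.006],[-0.02,0.75,-3.33,-0.006],[-0.02,0.77,-3.33,-0.006],[0,0,0,0],[0,0,0,0]]]' 1 | tail -1
python3 - <<'E'
from h import *
st()
snap('wrist','w2')
for l in ['bin_in','scoop_grip','scoop_lip','scoop','pebble_0']:
    print(l,[(np.round(r['point'],1).tolist(),round(r['conf'],2)) for r in bot.spot_point('wrist',l)][:9])
E
```

```text
grip_width: 91.5
t 2.7 p [440.7 103.7 327.6] jawyaw -0.005 down [-0.001 -0.    -1.   ] F [ 0.2  0.1 -0.9] w 91.5 q [ 0.06  0.14  1.51 -0.    1.49  0.07]
bin_in [([382.7, 39.6], 0.69)]
scoop_grip [([255.3, 117.3], 0.76), ([372.9, 46.8], 0.61)]
scoop_lip [([260.9, 26.0], 0.75)]
scoop [([258.3, 63.3], 0.9)]
pebble_0 [([361.5, 17.2], 0.86), ([405.0, 11.5], 0.84), ([373.6, 47.2], 0.65)]
```

View pics/w2.png

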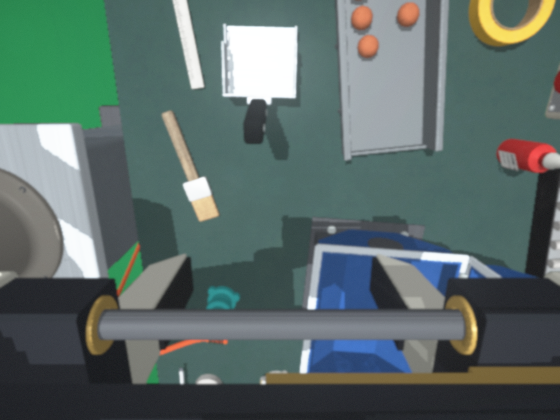

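```bash
python3 - <<'E'
from h import *
im,d,m=load('w2'); it,dt,mt=load('top0')
P=cloud(d,m)
for n,(u,v) in dict(benchmid=(300,180),panfloor=(262,60),binfloor=(390,110),wallL=(343,100),grip=(255,117),peb=(369,46)).items(): print(n,P[v,u].round(1))
for n,(u,v,h) in dict(sL0=(341,20,50),sL1=(347,155,50),sR0=(446,20,50),sR1=(440,150,50),e1=(352,152,20),e2=(436,147,20),grip=(255.3,117.3,99),lip=(260.9,26,0),scoop=(258.3,63.3,0),bin_in=(382.7,39.6,6),p0=(361.5,17.2,16),p1=(405,11.5,16),p2=(368,46,16),panBL=(221,97,40),panBR=(297,100,40),panFL=(224,27,16),panFR=(297,27,16)).items(): print(n,plane(m,u,v,h).round(1))
print('top')
for n,(u,v,h) in dict(grip=(199.1,245.7,99),lip=(172.4,248.9,0),scoop=(182.3,246.3,0),bin_in=(176.2,201.9,6),bin=(177.7,205.9,0),drum_in=(273.9,204.6,38),hinge=(277.6,173.1,118),handle=(274.7,149.7,340)).items(): print(n,plane(mt,u,v,h).round(1))
# two-ray grip
def ray(m,u,v):
    c=rot(m)@np.array([(u-m['cx'])/m['fx'],(v-m['cy'])/m['fy'],1]);return np.array(m['position']),c/np.linalg.norm(c)
a,x=ray(m,255.3,117.3);b,y=ray(mt,199.1,245.7)
s=np.linalg.lstsq(np.stack([x,-y],1),b-a,rcond=None)[0];print('tri',a+x*s[0],b+y*s[1])
cv2.imwrite('pics/c3.png',cv2.resize(im[0:170,200:460,::-1],None,fx=3,fy=3,interpolation=cv2.INTER_CUBIC))
E
```

```text
benchmid [467.9  80.1   1. ]
panfloor [416.6 239.3   2.7]
binfloor [587.1 176.4   6.4]
wallL [516.3 189.3  48.1]
grip [414.9 173.1 127.9]
peb [549.2 252.1  23.5]
sL0 [509.4 275.3  50. ]
sL1 [524.5 123.   50. ]
sR0 [628.1 274.7  50. ]
sR1 [641.5 128.7  50. ]
e1 [536.7 122.6  20. ]
e2 [649.3 128.7  20. ]
grip [413.1 171.6  99. ]
lip [415.9 279.2   0. ]
scoop [411.5 235.6   0. ]
bin_in [570.1 261.8   6. ]
p0 [539.5 285.1  16. ]
p1 [591.7 290.9  16. ]
p2 [549.7 253.2  16. ]
panBL [367.  193.6  40. ]
panBR [460.8 189.6  40. ]
panFL [371.5 275.3  16. ]
panFR [461.1 274.8  16. ]
top
grip [416.9 162.9  99. ]
lip [404.1 279.1   0. ]
scoop [413.5 243.8   0. ]
bin_in [573.1 268.    6. ]
bin [559.1 263.8   0. ]
drum_in [561.4 -85.5  38. ]
hinge [660.2 -99.4 118. ]
handle [689.1 -94.6 340. ]
tri [410.90873522 170.46015113  70.00129173] [416.59872601 168.99780235  69.63749297]
```

View pics/c3.png

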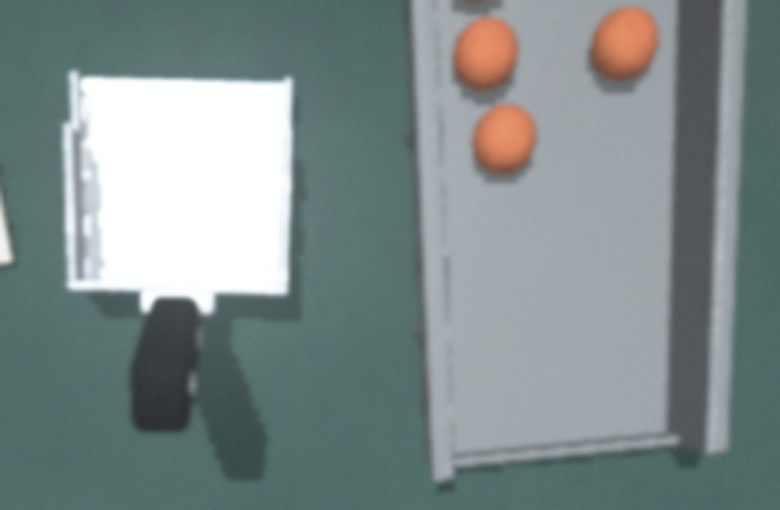

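```bash
python3 - <<'E'
from h import *
go([413.3,167,180],-0.03)
E
```

```text
t 3.0 p [440.7 101.4 328. ] jawyaw -0.01 down [ 0. -0. -1.] F [ 0.1 -0.3  0.6] w 91.6 q [ 0.06  0.14  1.51 -0.    1.49  0.07]
[[[2.96,-0.56,-1.31,0.004],[2.96,-0.57,-1.31,0.004],[2.96,-0.57,-1.3,0.004],[2.96,-0.58,-1.3,0.004],[2.96,-0.58,-1.3,0.004]]]
```

```bash
python3 -m handwheel '[[[2.96,-0.56,-1.31,0.004],[2.96,-0.57,-1.31,0.004],[2.96,-0.57,-1.3,0.004],[2.96,-0.58,-1.3,0.004],[2.96,-0.58,-1.3,0.004],[0,0,0,0],[0,0,0,0]]]' 1 | tail -1
python3 - <<'E'
from h import *
snap('wrist','w3'); snap('scene','s3')
go([413.3,167,80],-0.03)
print([(np.round(r['point'],1).tolist(),round(r['conf'],2)) for r in bot.spot_point('wrist','scoop_grip')][:9])
E
```

```text
grip_width: 92.0
t 3.68 p [414.6 167.6 181.6] jawyaw -0.029 down [ 0.003  0.    -1.   ] F [0.4 0.4 0.1] w 91.6 q [ 0.21  0.25  1.8  -0.    1.09  0.24]
[[[3.39,-0.05,0.02,0.0],[3.39,-0.05,0.02,0.0],[3.39,-0.05,0.02,0.0]]]
[([282.5, 222.2], 0.77)]
```

View pics/w3.png

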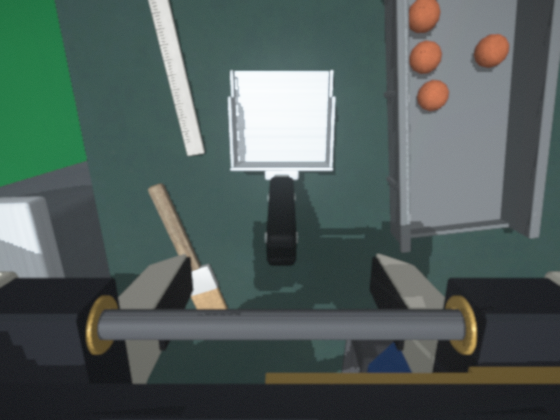

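View pics/s3.png

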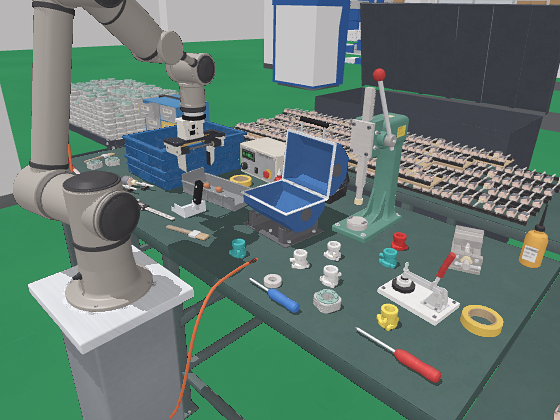

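```bash
python3 - <<'E'
from h import *
im,d,m=load('w3')
print(m['position'],plane(m,282.5,222.2,99),plane(m,283,262,134),plane(m,282,168,40), plane(m,236,168,40),plane(m,333,168,40))
a=plane(m,234,75,16);b=plane(m,332,75,16);print(a,b)
E
```

```text
[415.99084951 251.35201795 337.32609362] [413.86749373 166.68851003  99.        ] [413.77120581 151.44232504 134.        ] [414.24360179 196.13227893  40.        ] [373.91106981 197.23125108  40.        ] [458.91562946 194.91506514  40.        ]
[374.38429653 274.75951748  16.        ] [459.95738968 272.35186431  16.        ]
```

```bash
python3 -m handwheel '[[[3.3,-0.03,0.03,0],[3.3,-0.03,0.03,0],[2.5,-0.02,0.02,0],[1,0,0,0],[0,0,0,0]]]' 1 | tail -1
python3 -m handwheel '[[[0,0,0,0],[0,0,0,0],[0,0,0,0],[0,0,0,0],[0,0,0,0],[0,0,0,0],[0,0,0,0]]]' 0
python3 - <<'E'
from h import *
st()
E
```

```text
grip_width: 91.4
time: 4.73
tool_pos: [412.5, 167.4, 79.2]
tcp_rot: [1.644, 1.57, 0.046]
contact_force: [-0.0, 1.2, -0.0]
grip_width: 49.9
t 4.73 p [412.5 167.4  79.2] jawyaw -0.028 down [ 0.001  0.    -1.   ] F [-0.   1.2 -0. ] w 49.9 q [ 0.21  0.39  1.93 -0.    0.82  0.24]
```

```bash

python3 -m handwheel '[[[0,0,0,0],[0,0,0,0],[0,0,0,0],[0,0,0,0],[0,0,0,0],[0,0,0,0],[0,0,0,0],[0,0,0,0]]]' 0|tail -1
python3 -m handwheel '[[[-0.5,0,0,0],[-1,0,0,0],[-2,0,0,0],[-2,0,0,0],[0,0,0,0],[0,0,0,0]]]' 0
python3 - <<'E'
from h import *
st()
snap('wrist','w4'); snap('scene','s4')
im,d,m=load('s4');cv2.imwrite('pics/s4c.png',cv2.resize(im[150:250,140:270,::-1],None,fx=5,fy=5))
E
```

```text
grip_width: 20.2
time: 5.9
tool_pos: [412.7, 167.4, 134.4]
tcp_rot: [1.74, 1.569, 0.141]
contact_force: [-0.2, -0.3, -2.1]
grip_width: 20.2
t 5.9 p [412.7 167.4 134.4] jawyaw -0.028 down [ 0.002  0.    -1.   ] F [-0.2 -0.3 -2.1] w 20.2 q [ 0.21  0.3   1.87 -0.    0.97  0.24]
```

View pics/s4c.png

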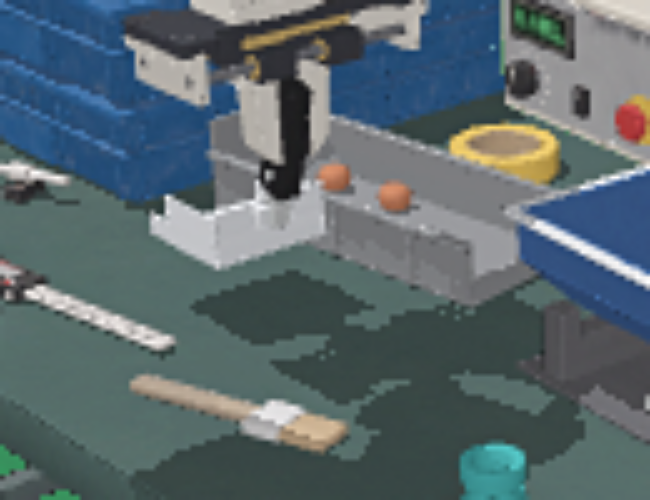

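View pics/w4.png

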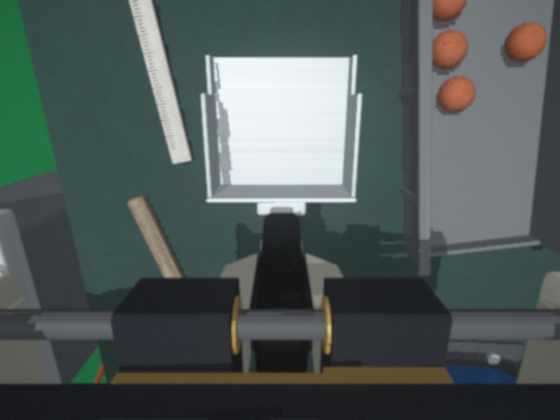

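```bash
cat >> h.py <<'E'
def pan(name,box=(225,75,340,175)):
    im,d,m=load(name);P=cloud(d,m);a,b,c,e=box
    Q=P[b:e:3,a:c:3].reshape(-1,3);Q=Q[np.isfinite(Q).all(1)&(d[b:e:3,a:c:3].ravel()>0)]
    for _ in range(3):
        c0=np.median(Q,0);A=np.c_[Q[:,:2]-c0[:2],np.ones(len(Q))];s=np.linalg.lstsq(A,Q[:,2],rcond=None)[0];r=Q[:,2]-A@s;Q=Q[abs(r)<4]
    print('pan slope x,y',s[:2].round(3),'z',round(s[2],1),'at',c0.round(0),len(Q))
E
python3 - <<'E'
from h import *
pan('w3',(245,85,325,155)); pan('w4')
im,d,m=load('w4')
# bin geometry with new close view
for n,(u,v,h) in dict(L0=(418,20,50),L1=(418,270,50),Lin0=(430,20,50),Lin1=(430,240,50),e0=(432,253,20),e1=(538,242,20),wallin_floor=(546,100,6)).items(): print(n,plane(m,u,v,h).round(1))
print(plane(m,205,198,95),plane(m,357,198,95),plane(m,210,58,71),plane(m,353,58,71))
E
```

```text
pan slope x,y [-0.     0.002] z 1.8 at [417. 236.   2.] 645
pan slope x,y [0.002 0.001] z 57.4 at [416. 237.  57.] 1320
L0 [503.3 297.8  50. ]
L1 [519.9 122.3  50. ]
Lin0 [510.9 297.6  50. ]
Lin1 [526.6 147.6  50. ]
e0 [543.4 122.5  20. ]
e1 [633.6 130.3  20. ]
wallin_floor [626.4 246.7   6. ]
[368.61097908 197.83205974  95.        ] [459.45838156 195.23562462  95.        ] [374.196836   277.15342786  71.        ] [459.00594773 274.76185228  71.        ]
```

```bash

python3 - <<'E'
from h import *
go([584.7,115.6,175],0.092,vmax=3)
E
```

```text
t 6.0 p [411.6 167.2 133. ] jawyaw -0.028 down [-0.002 -0.    -1.   ] F [ 0.1  1.2 -2.2] w 19.7 q [ 0.21  0.31  1.87 -0.    0.97  0.24]
[[[-0.6,2.49,0.67,-0.017],[-0.6,2.48,0.71,-0.017],[-0.6,2.47,0.75,-0.017],[-0.6,2.45,0.79,-0.017],[-0.6,2.44,0.84,-0.017],[-0.6,2.43,0.88,-0.017],[-0.6,2.41,0.92,-0.017]]]
```

```bash

python3 -m handwheel '[[[-3,0,0,0],[-1.2,2.49,0.67,-0.017],[0,2.48,0.71,-0.017],[0,2.47,0.75,-0.017],[0,2.45,0.79,-0.017],[0,2.44,0.84,-0.017],[0,2.43,0.88,-0.017],[0,2.41,0.92,-0.017]]]' 0|tail -1
python3 -m handwheel '[[[0,0,0,0],[0,0,0,0]]]' 0|tail -1
python3 - <<'E'
from h import *
st()
snap('wrist','w5'); pan('w5')
snap('top','t5')
E
```

```text
grip_width: 19.7
grip_width: 20.0
t 6.83 p [585.2 115.  173.4] jawyaw 0.09 down [-0.004 -0.    -1.   ] F [-0.7  0.5 -3.2] w 20.0 q [ 0.07  0.52  1.39 -0.    1.23 -0.02]
pan slope x,y [-0.004 -0.001] z 96.4 at [580. 184.  96.] 1323
```

View pics/w5.png

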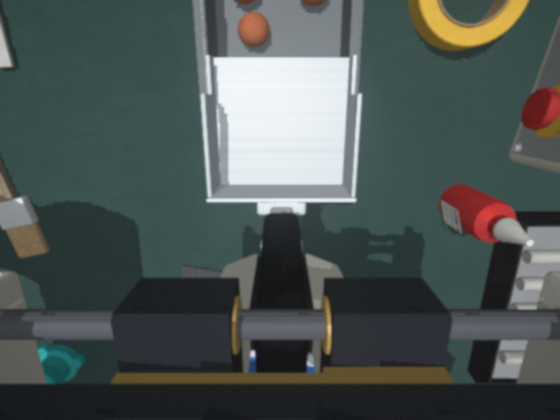

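```bash

python3 - <<'E'
from h import *
im,d,m=load('w5')
cv2.imwrite('pics/c5.png',cv2.resize(im[0:105,170:390,::-1],None,fx=3.6,fy=3.6,interpolation=cv2.INTER_CUBIC))
E
```

```text
(no output)
```

View pics/c5.png

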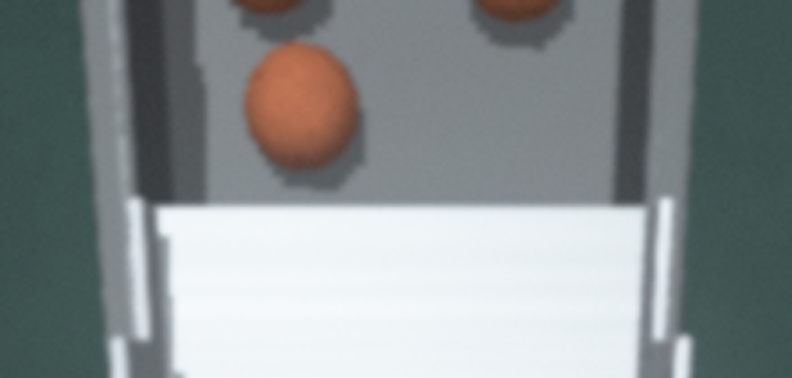

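```bash

python3 - <<'E'
from h import *
im,d,m=load('w5')
o,R=st(); T=o['tool_pos']
def t(u,v,h):
    p=plane(m,u,v,h); q=R.T@(p-T); return p.round(1), 'tool y',q[1].round(1),'fwd',(-q[2]).round(1)
for n,a in dict(Lo0=(192.8,5.6,50),Lo1=(199.2,83,50),Ro0=(363.3,5.6,50),Ro1=(361.9,53,50),Li0=(204.5,5.6,50),Ri0=(351,5.6,50),panFL=(207,57,111),panFR=(355.5,57,111),panBL=(206.5,199,134),panBR=(357,199,134),peb=(254,28,18)).items(): print(n,*t(*a))
E
```

```text
t 6.93 p [584.1 115.8 174.4] jawyaw 0.091 down [-0.003 -0.    -1.   ] F [-0.2 -0.3 -2.2] w 19.9 q [ 0.07  0.52  1.4   0.    1.23 -0.02]
Lo0 [508.  258.8  50. ] tool y -62.3 fwd 149.3
Lo1 [513.5 206.7  50. ] tool y -61.6 fwd 96.8
Ro0 [630.8 269.7  50. ] tool y 61.0 fwd 148.9
Ro1 [634.9 238.7  50. ] tool y 62.2 fwd 117.7
Li0 [516.5 259.6  50. ] tool y -53.8 fwd 149.2
Ri0 [622.  268.9  50. ] tool y 52.1 fwd 149.0
panFL [532.  219.7 111. ] tool y -42.2 fwd 108.1
panFR [619.3 227.5 111. ] tool y 45.5 fwd 107.9
panBL [538.4 139.4 134. ] tool y -43.2 fwd 27.5
panBR [628.1 147.5 134. ] tool y 46.9 fwd 27.5
peb [550.2 253.9  18. ] tool y -20.7 fwd 140.6
```

```bash

python3 -m handwheel '[[[1,-0.13,-0.25,0],[1.5,-0.12,-0.25,0],[2,0,0,0],[1.5,0,0,0],[1,0,0,0],[0.7,0,0,0],[0.4,0,0,0],[0,0,0,0]]]' 0|tail -1
python3 - <<'E'
from h import *
st()
snap('wrist','w6'); pan('w6')
E
```

```text
grip_width: 19.8
t 7.6 p [582.  120.6  94.3] jawyaw 0.091 down [-0.001 -0.    -1.   ] F [-0.4 -0.5 -3.4] w 19.8 q [ 0.08  0.6   1.5  -0.    1.05 -0.02]
pan slope x,y [-0.003  0.   ] z 17.3 at [577. 190.  17.] 1321
```

View pics/w6.png

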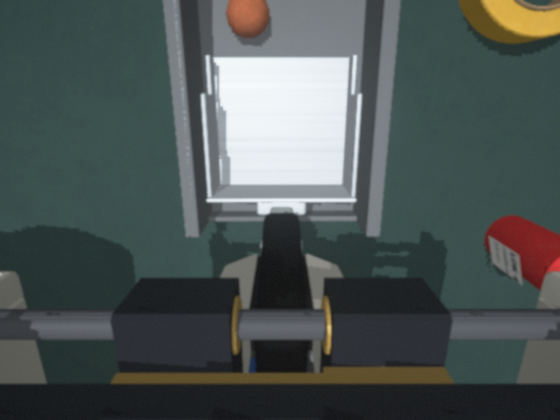

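```bash

python3 -m handwheel '[[[0.4,0,0,0],[0.3,0,0,0],[0.15,0,0,0],[0.1,0,0,0],[0,0,0,0]]]' 0
python3 - <<'E'
from h import *
o,R=st()
c=np.array([571,264]);h=np.array([-.092,.996]);og=o['tool_pos'][:2]+69*h;print('xb origin',(og-c)@h, 'lip',(og-c)@h+42)
E
```

```text
time: 8.07
tool_pos: [582.3, 120.4, 85.2]
tcp_rot: [-1.118, 1.57, -2.598]
contact_force: [-0.5, 1.0, -1.9]
grip_width: 19.7
t 8.07 p [582.3 120.4  85.2] jawyaw 0.091 down [-0. -0. -1.] F [-0.5  1.  -1.9] w 19.7 q [ 0.08  0.61  1.51 -0.    1.03 -0.02]
xb origin -75.0614262641596 lip -33.06142626415961
```

```bash

python3 -m handwheel '[[[0.06,0,-0.6,0],[0,0,-1,0],[0,0,-1,0],[0,0,-1,0],[0,0,-1,0],[0,0,-1,0],[0,0,-1,0],[0,0,-1,0]]]' 0
python3 - <<'E'
from h import *
o,R=st()
snap('wrist','w7'); pan('w7',(230,130,340,180))
E
```

```text
time: 8.73
tool_pos: [575.4, 197.3, 84.9]
tcp_rot: [0.487, 1.57, -0.992]
contact_force: [0.8, -2.4, -0.5]
grip_width: 19.9
t 8.73 p [575.4 197.3  84.9] jawyaw 0.092 down [ 0. -0. -1.] F [ 0.8 -2.4 -0.5] w 19.9 q [ 0.2   0.63  1.46 -0.    1.05  0.11]
pan slope x,y [-0.    -0.003] z 7.8 at [573. 247.   8.] 628
```

View pics/w7.png

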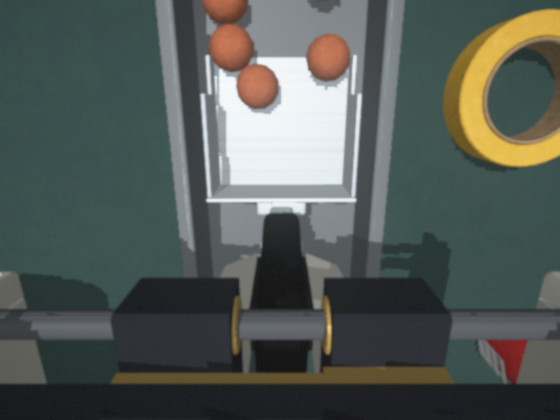

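```bash

python3 -m handwheel '[[[0,0,-1,0],[0,0,-1,0],[0,0,-1,0],[0,0,-1,0],[0,0,-0.8,0],[0,0,-0.5,0],[0,0,-0.3,0],[0,0,0,0]]]' 0
python3 - <<'E'
from h import *
o,R=st()
snap('wrist','w8'); pan('w8',(230,130,340,180))
E
```

```text
time: 9.45
tool_pos: [570.3, 253.1, 84.8]
tcp_rot: [2.81, 1.57, 1.331]
contact_force: [-0.8, 1.1, -0.4]
grip_width: 20.0
t 9.45 p [570.3 253.1  84.8] jawyaw 0.092 down [ 0.     0.001 -1.   ] F [-0.8  1.1 -0.4] w 20.0 q [0.29 0.65 1.41 0.   1.07 0.2 ]
pan slope x,y [-0.002  0.003] z 7.8 at [569. 303.   8.] 615
```

View pics/w8.png

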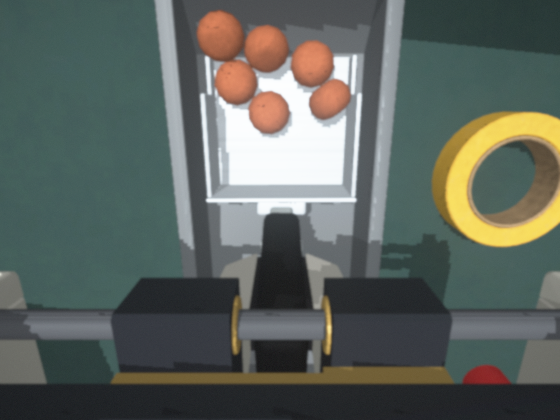

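```bash

python3 -m handwheel '[[[0,0,-0.3,0],[0,0,-0.2,0],[0,0,-0.2,0],[0,0,0,0]]]' 0
python3 - <<'E'
from h import *
o,R=st()
snap('wrist','w9'); pan('w9',(230,130,340,180))
E
```

```text
time: 9.83
tool_pos: [570.3, 256.3, 85.5]
tcp_rot: [0.041, 1.566, -1.438]
contact_force: [-0.5, -12.1, 5.2]
grip_width: 19.9
t 9.83 p [570.3 256.3  85.5] jawyaw 0.091 down [ 0.001 -0.005 -1.   ] F [ -0.5 -12.1   5.2] w 19.9 q [ 0.3   0.66  1.41 -0.01  1.08  0.21]
pan slope x,y [0.003 0.005] z 8.2 at [565. 304.   8.] 542
```

View pics/w9.png

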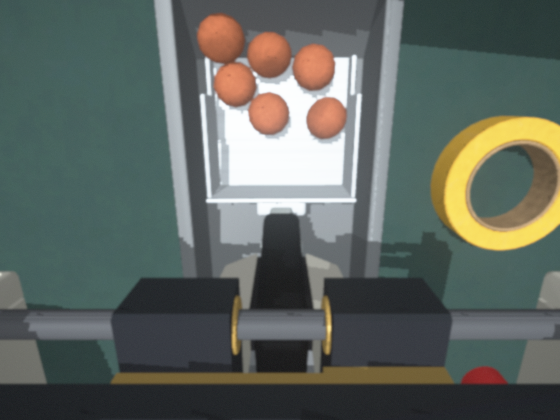

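```bash

python3 -m handwheel '[[[0,-0.2,0.6,0],[0,-0.3,0.6,0],[0,0,0.3,0],[0,0,0,0],[0,0,-0.6,0],[0,0,-0.6,0],[0,0,-0.2,0],[0,0,0,0]]]' 0
python3 - <<'E'
from h import *
o,R=st()
snap('wrist','w10'); pan('w10',(230,130,340,180))
E
```

```text
time: 10.55
tool_pos: [565.5, 255.9, 85.5]
tcp_rot: [0.158, 1.566, -1.32]
contact_force: [0.5, -11.9, 5.5]
grip_width: 19.9
t 10.55 p [565.5 255.9  85.5] jawyaw 0.092 down [ 0.001 -0.004 -1.   ] F [  0.5 -11.9   5.5] w 19.9 q [ 0.3   0.65  1.42 -0.01  1.07  0.21]
pan slope x,y [0.002 0.016] z 8.2 at [559. 300.   8.] 376
```

View pics/w10.png

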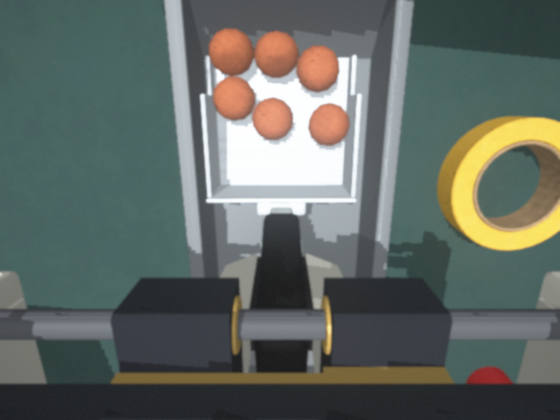

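```bash

python3 -m handwheel '[[[-0.3,0,0,0],[-0.5,0.05,-0.45,0],[-0.5,0.05,-0.5,0],[-0.5,0.05,-0.5,0],[-0.5,0.05,-0.5,0],[-0.5,0.05,-0.5,0],[0,0,0,0]]]' 0
python3 - <<'E'
from h import *
o,R=st()
snap('wrist','w11'); pan('w11',(230,130,340,180))
E
```

```text
time: 11.18
tool_pos: [565.5, 284.0, 114.1]
tcp_rot: [2.094, 1.568, 0.616]
contact_force: [-0.3, 0.0, -2.0]
grip_width: 19.5
t 11.18 p [565.5 284.  114.1] jawyaw 0.092 down [ 0.002  0.002 -1.   ] F [-0.3  0.  -2. ] w 19.5 q [0.34 0.64 1.36 0.   1.15 0.25]
pan slope x,y [0.001 0.099] z 37.2 at [563. 326.  37.] 276
```

View pics/w11.png

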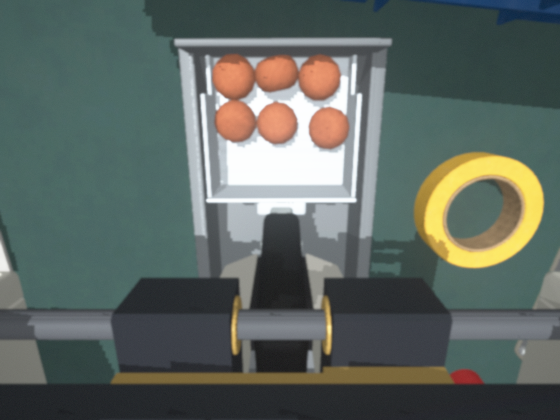

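```bash

python3 -m handwheel '[[[-0.3,0,0,0],[-0.7,0,0,0],[-1.2,0,0,0],[-1.6,0,0,0],[-1.8,0,0,0],[-1.8,0,0,0],[-1.5,0,0,0],[-1,0,0,0]]]' 0 |tail -1
python3 -m handwheel '[[[-0.6,0,0,0],[-0.3,0,0,0],[0,0,0,0]]]' 0 |tail -1
python3 - <<'E'
from h import *
o,R=st()
snap('wrist','w12'); snap('scene','s12')
im,d,m=load('s12');cv2.imwrite('pics/s12c.png',cv2.resize(im[130:250,140:270,::-1],None,fx=5,fy=5))
go([500,-20,225],0)
E
```

```text
grip_width: 20.1
grip_width: 19.6
t 12.15 p [565.2 281.9 221. ] jawyaw 0.091 down [ 0. -0. -1.] F [-0.1  0.3 -3.4] w 19.6 q [ 0.34  0.55  1.21 -0.    1.38  0.25]
t 12.25 p [564.8 281.8 219.8] jawyaw 0.091 down [-0.002 -0.001 -1.   ] F [ 0.2 -0.5 -3.8] w 19.8 q [ 0.34  0.55  1.21 -0.    1.38  0.25]
[[[-0.06,-1.15,3.68,0.011],[-0.06,-1.11,3.7,0.011],[-0.06,-1.07,3.71,0.011],[-0.06,-1.02,3.72,0.011],[-0.06,-0.98,3.73,0.011],[-0.06,-0.94,3.74,0.011],[-0.06,-0.9,3.75,0.011],[-0.06,-0.85,3.76,0.011]]]
```

View pics/w12.png

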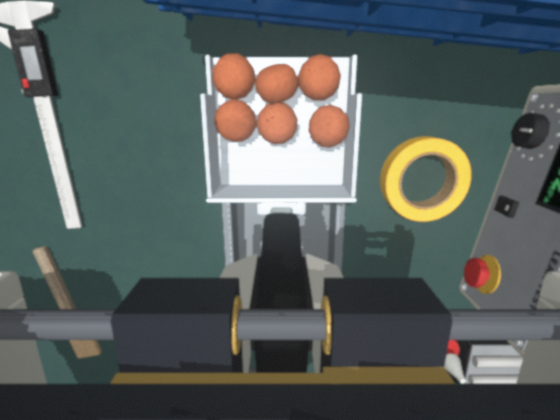

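View pics/s12c.png

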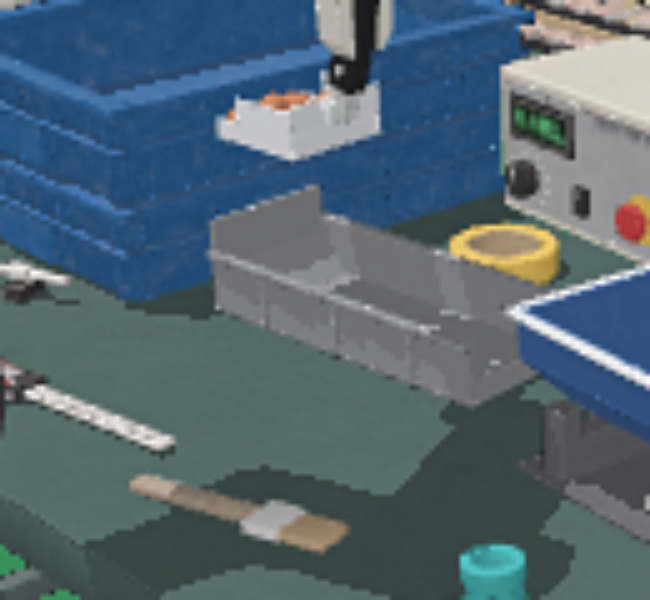

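```bash

python3 - <<'E'
from h import *
for nm in('top0','s3'):
    im,d,m=load(nm);P=cloud(d,m).reshape(-1,3)
    b=(im.reshape(-1,3)[:,2]>100)
    for z in range(120,360,30):
        s=(abs(P[:,2]-z)<12)&(P[:,1]>-190)&(P[:,1]<10)&(P[:,0]>590)&(P[:,0]<800)
        if s.sum()>3: print(nm,z,s.sum(),P[s,0].min().round(0),np.percentile(P[s,0],10).round(0))
# drum rim corners in w1
im,d,m=load('w1')
cv2.imwrite('pics/c6.png',cv2.resize(im[40:290,320:560,::-1],None,fx=2.4,fy=2.4))
E
```

```text
top0 120 931 592.0 643.0
top0 150 21 662.0 663.0
top0 180 11 664.0 665.0
top0 210 12 668.0 669.0
top0 240 199 669.0 730.0
top0 270 298 674.0 708.0
top0 300 481 660.0 667.0
top0 330 26 671.0 672.0
s3 120 649 592.0 637.0
s3 150 418 662.0 686.0
s3 180 309 664.0 680.0
s3 210 322 664.0 682.0
s3 240 258 666.0 682.0
s3 270 137 671.0 677.0
s3 300 179 658.0 662.0
s3 330 113 668.0 671.0
```

View pics/c6.png

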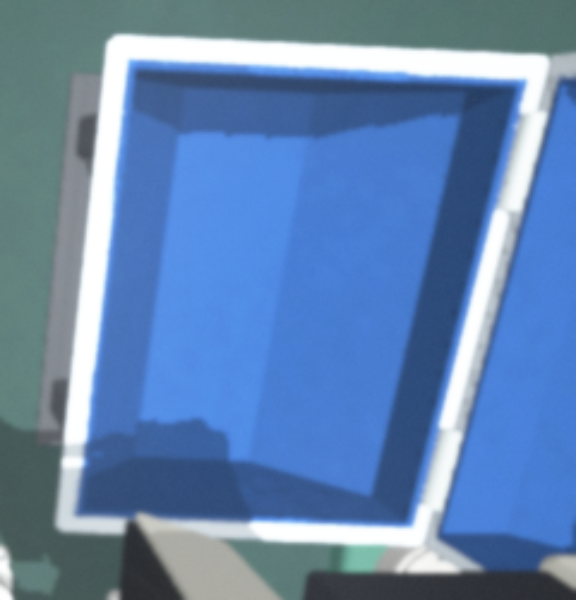

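```bash

python3 - <<'E'
from h import *
im,d,m=load('w1'); C=[]
for u,v in ((365,55.8),(548.3,64.2),(499,266),(344.2,260)):
    p=plane(m,u,v,118); C.append(p[:2]); print(p.round(1))
C=np.array(C); print(C.mean(0), np.arctan2(*(C[1]-C[0])[::-1]),np.arctan2(*(C[2]-C[3])[::-1]), np.arctan2(*-(C[0]-C[3])), np.arctan2(*-(C[1]-C[2])), np.linalg.norm(C[0]-C[3]),np.linalg.norm(C[0]-C[1]))
im,d,m=load('top0'); C=[]
for u,v in ((475,388),(497,172),(762,193),(745,412)):
    p=plane(m,120+u/4,130+v/4,118); C.append(p[:2]); print(p.round(1))
print(np.mean(C,0))
E
```

```text
[479.9  28.3 118. ]
[661.1  13.  118. ]
[ 646.3 -207.4  118. ]
[ 462.6 -191.7  118. ]
[562.45307306 -89.45613656] -0.08463650679768973 -0.0851701839599717 -3.0630883647784666 -3.074345489249628 220.73047788876715 181.89619324978992
[479.2  28.7 118. ]
[660.2  12.4 118. ]
[ 643.  -209.6  118. ]
[ 460.  -195.1  118. ]
[560.61857452 -90.88979429]
```

```bash

python3 -m handwheel '[[[0,0,0.3,0],[0,0,0.7,0],[0,-0.1,1.2,0.01],[0,-0.2,1.7,0.01],[0,-0.2,2.2,0.01],[0,-0.2,2.5,0.01],[0,-0.2,2.5,0.01],[0,-0.2,2.5,0.01]]]' 0 |tail -1
python3 -m handwheel '[[[0,-0.2,2.5,0.015],[0,-0.2,2.5,0.015],[0,-0.2,2.5,0.015],[0,-0.2,2.5,0.015],[0,-0.2,2.2,0.015],[0,-0.1,1.8,0.015],[0,-0.1,1.4,0.015],[0,0,1,0.01]]]' 0 |tail -1
python3 -m handwheel '[[[0,0,0.6,0],[0,0,0.3,0],[0,0,0,0]]]' 0 |tail -1
python3 - <<'E'
from h import *
o,R=st()
snap('wrist','w13')
go([538.4,-128.3,215],-0.08,rows=6)
E
```

```text
grip_width: 20.3
grip_width: 19.6
grip_width: 20.0
t 13.83 p [548.  -27.5 220.8] jawyaw -0.084 down [ 0. -0. -1.] F [ 0.   0.2 -3.3] w 20.0 q [-0.19  0.39  1.47 -0.    1.28 -0.11]
t 13.88 p [548.1 -27.  220.8] jawyaw -0.084 down [ 0.  0. -1.] F [-0.3  0.8 -3.6] w 20.0 q [-0.19  0.39  1.47  0.    1.28 -0.11]
[[[0.1,-0.02,1.7,-0.001],[0.1,-0.02,1.7,-0.001],[0.1,-0.02,1.7,-0.001],[0.1,-0.02,1.7,-0.001],[0.1,-0.02,1.7,-0.001],[0.1,-0.02,1.7,-0.001]]]
```

View pics/w13.png

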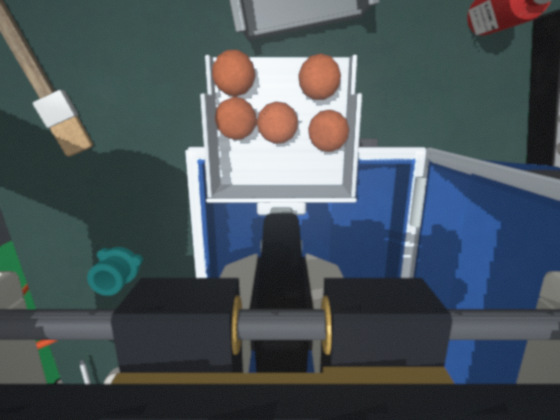

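```bash

python3 - <<'E'
from h import *
snap('top','t13');im,d,m=snap('scene','s13')
im,d,m=load('t13');cv2.imwrite('pics/t13c.png',cv2.resize(im[130:275,110:310,::-1],None,fx=4,fy=4))
for l in('top','scene'): print([(np.round(r['point'],1).tolist(),round(r['conf'],2)) for r in bot.spot_point(l,'pebble_0')])
E
```

```text
[([229.4, 211.6], 0.59), ([224.3, 213.4], 0.58), ([168.0, 202.9], 0.5)]
[([255.6, 170.8], 0.53)]
```

View pics/t13c.png

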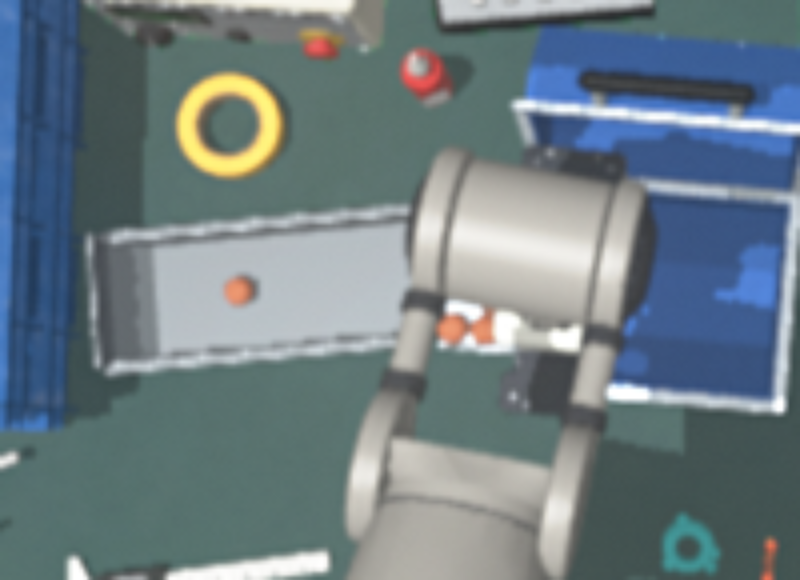

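View pics/s13.png

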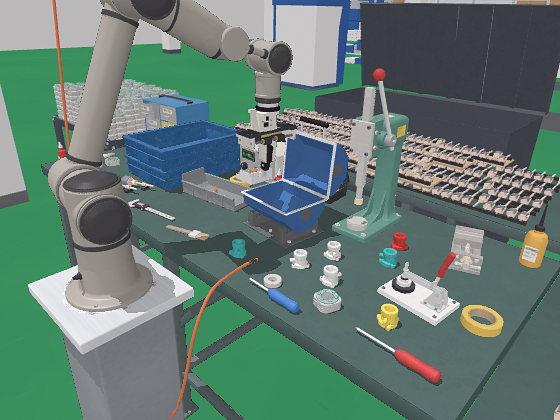

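```bash

python3 -m handwheel '[[[0,-0.02,0.3,0],[0.05,-0.02,0.6,0],[0.05,-0.02,1,0],[0.1,-0.02,1.4,0],[0.1,-0.02,1.6,0],[0.1,-0.02,1.6,0],[0.1,0,1.4,0],[0.1,0,1,0]]]' 0 |tail -1
python3 -m handwheel '[[[0,0,0.7,0],[0,0,0.4,0],[0,0,0.2,0],[0,0,0,0]]]' 0 |tail -1
python3 - <<'E'
from h import *
o,R=st()
snap('wrist','w14')
D=np.array([561.5,-90]);Rd=np.array([[.9968,.08],[-.08,.9968]])
print('drum xy',Rd.T@(o['tool_pos'][:2]-D))
E
```

```text
grip_width: 20.0
grip_width: 20.1
t 15.08 p [ 538.3 -128.8  214.8] jawyaw -0.084 down [ 0. -0. -1.] F [-0.8  0.1 -2.9] w 20.1 q [-0.37  0.4   1.46  0.    1.27 -0.29]
drum xy [-19.98544231 -40.5456121 ]
```

View pics/w14.png

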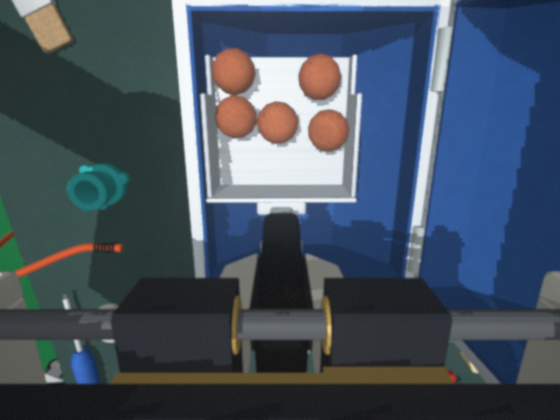

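```bash

python3 -m handwheel '[[[0.3,0,0,0],[0.6,0,0,0],[0.9,0,0,0],[0.9,0,0,0],[0.7,0,-0.2,0],[0.4,0,-0.4,0],[0.2,0,-0.6,0],[0,0,-0.6,0]]]' 0 |tail -1
python3 -m handwheel '[[[0,0,-0.6,0],[0,0,-0.4,0],[0,0,-0.2,0],[0,0,0,0]]]' 0 |tail -1
python3 - <<'E'
from h import *
o,R=st()
snap('wrist','w15')
E
```

```text
grip_width: 19.7
grip_width: 20.0
t 16.13 p [541.1 -98.6 175.3] jawyaw -0.083 down [ 0.001 -0.001 -1.   ] F [ 0.4 -0.2 -3.8] w 20.0 q [-0.32  0.43  1.53 -0.    1.17 -0.24]
```

View pics/w15.png

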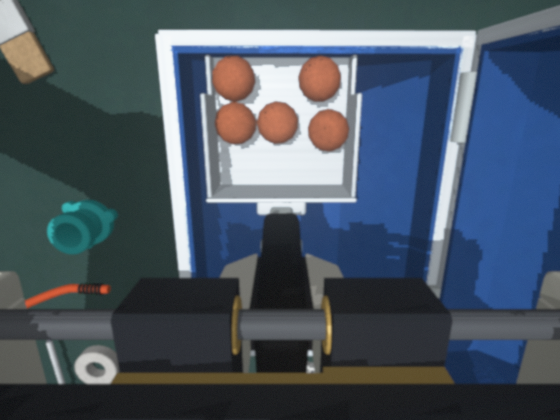

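```bash

python3 -m handwheel '[[[0,0,-0.4,0],[-0.2,0,-0.4,0],[-0.4,0,-0.6,0],[-0.4,0,-0.6,0],[-0.4,0,-0.6,0],[-0.4,0,-0.6,0],[0,0,0,0]]]' 0
python3 - <<'E'
from h import *
o,R=st()
snap('wrist','w16')
E
```

```text
time: 16.77
tool_pos: [544.3, -68.6, 195.0]
tcp_rot: [0.725, 1.565, -0.93]
contact_force: [-0.9, -6.5, 1.5]
grip_width: 19.8
t 16.77 p [544.3 -68.6 195. ] jawyaw -0.084 down [ 0.003 -0.005 -1.   ] F [-0.9 -6.5  1.5] w 19.8 q [-0.26  0.41  1.51 -0.    1.22 -0.18]
```

View pics/w16.png

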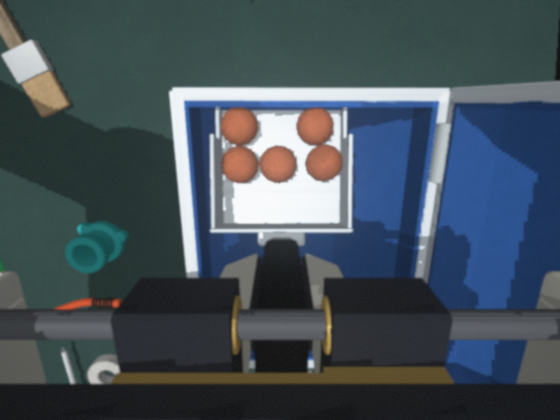

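```bash

python3 -m handwheel '[[[-0.4,0,-0.6,0],[-0.4,0,-0.6,0],[-0.4,0,-0.6,0],[-0.4,0,-0.6,0],[-0.4,0,-0.6,0],[-0.4,0,-0.6,0],[-0.3,0,-0.6,0],[0,0,0,0]]]' 0
python3 - <<'E'
from h import *
o,R=st()
snap('wrist','w17');snap('scene','s17')
im,d,m=load('s17');cv2.imwrite('pics/s17c.png',cv2.resize(im[80:250,200:370,::-1],None,fx=3.5,fy=3.5))
E
```

```text
time: 17.48
tool_pos: [546.9, -23.8, 220.3]
tcp_rot: [-2.534, 1.57, 2.096]
contact_force: [-0.8, -1.4, -2.9]
grip_width: 20.1
t 17.48 p [546.9 -23.8 220.3] jawyaw -0.083 down [-0.  0. -1.] F [-0.8 -1.4 -2.9] w 20.1 q [-0.18  0.39  1.47  0.    1.28 -0.1 ]
```

View pics/w17.png

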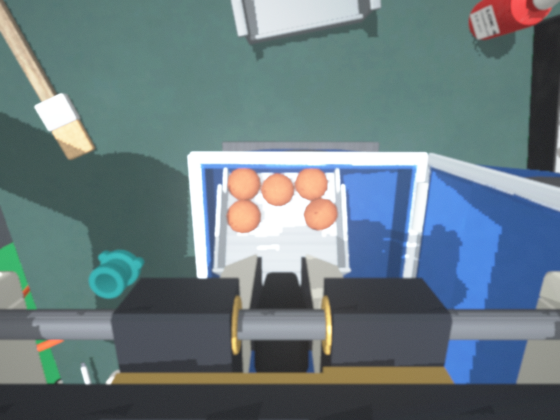

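View pics/s17c.png

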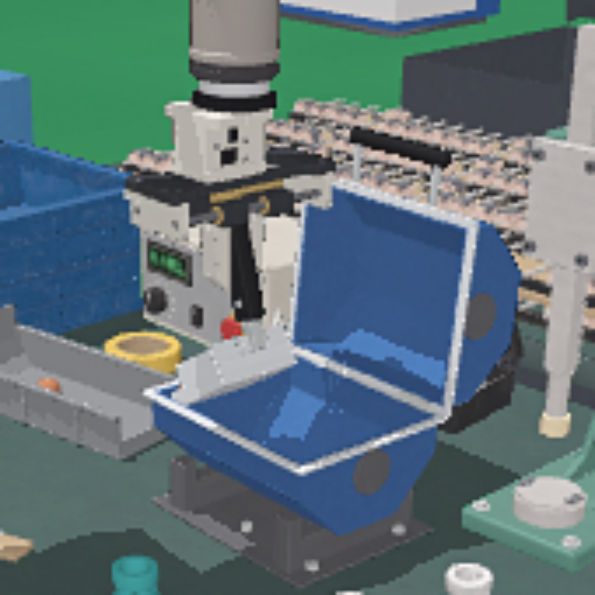

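```bash

python3 -m handwheel '[[[0,0,0.8,0],[0,0,1.5,0],[0,0,1.5,0],[0,0,1.5,0],[0,0,1,0],[0,0,0,0],[0,0,0,0]]]' 0|tail -1
python3 - <<'E'
from h import *
o,R=st()
snap('wrist','w18')
E
```

```text
grip_width: 19.9
t 18.17 p [541.7 -88.1 219.7] jawyaw -0.085 down [ 0.     0.001 -1.   ] F [ 0.5  0.3 -2.4] w 19.9 q [-0.3   0.39  1.47  0.    1.28 -0.22]
```

View pics/w18.png

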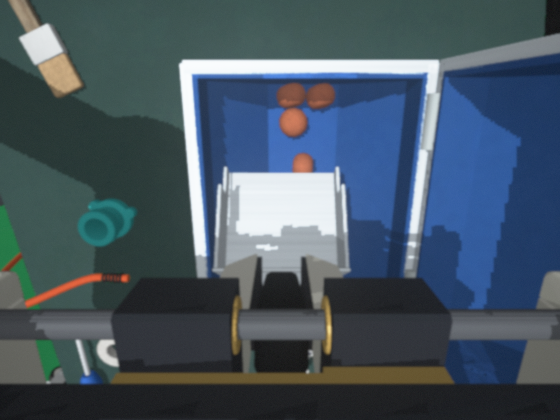

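```bash

python3 -m handwheel '[[[-2,0,0,0],[-2.5,0,0,0],[-1,0,0,0],[0,0,0,0]]]' 0|tail -1
python3 - <<'E'
from h import *
snap('wrist','w19')
go([574,210,275],0.092,vmax=3.5)
E
```

```text
grip_width: 20.1
t 18.6 p [542.3 -87.3 275.5] jawyaw -0.083 down [ 0.002 -0.001 -1.   ] F [ 0.3 -0.6 -3.5] w 20.1 q [-0.3   0.35  1.37  0.    1.41 -0.22]
[[[0.0,0.08,-3.32,-0.019],[0.0,0.14,-3.32,-0.019],[0.0,0.21,-3.32,-0.019],[0.0,0.27,-3.31,-0.019],[0.0,0.33,-3.31,-0.019],[0.0,0.4,-3.3,-0.019],[0.0,0.46,-3.29,-0.019],[0.0,0.53,-3.28,-0.019]]]
[[[0.0,0.59,-3.27,-0.019]]]
```

View pics/w19.png

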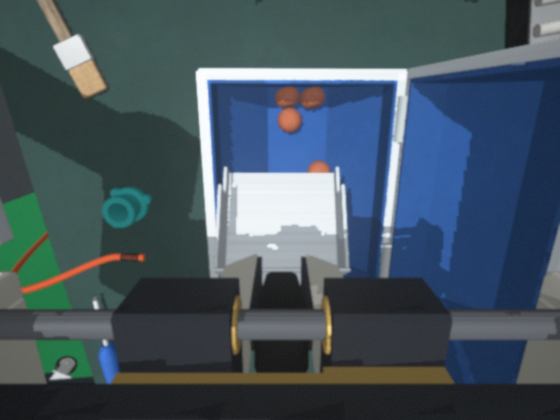

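```bash

python3 -m handwheel '[[[0.0,0.08,-3.32,-0.019],[0.0,0.14,-3.32,-0.019],[0.0,0.21,-3.32,-0.019],[0.0,0.27,-3.31,-0.019],[0.0,0.33,-3.31,-0.019],[0.0,0.4,-3.3,-0.019],[0.0,0.46,-3.29,-0.019],[0.0,0.53,-3.28,-0.019]]]' 0|tail -1
python3 -m handwheel '[[[0.0,0.59,-3,-0.019],[0,0,0,0],[0,0,0,0]]]' 0|tail -1
python3 - <<'E'
from h import *
snap('wrist','w20');snap('top','t20')
im,d,m=load('t20');cv2.imwrite('pics/t20c.png',cv2.resize(im[130:275,110:310,::-1],None,fx=4,fy=4))
go([574,210,140],0.092,vmax=2.5)
E
```

```text
grip_width: 20.0
grip_width: 19.5
t 19.62 p [573.9 206.4 273.4] jawyaw 0.087 down [-0.002 -0.001 -1.   ] F [ 0.6 -0.9 -2.8] w 20.1 q [ 0.22  0.48  1.19 -0.    1.48  0.13]
[[[2.22,0.01,-0.06,-0.001],[2.22,0.01,-0.06,-0.001],[2.22,0.01,-0.06,-0.001],[2.22,0.01,-0.06,-0.001],[2.22,0.01,-0.06,-0.001],[2.22,0.01,-0.06,-0.001]]]
```

View pics/w20.png

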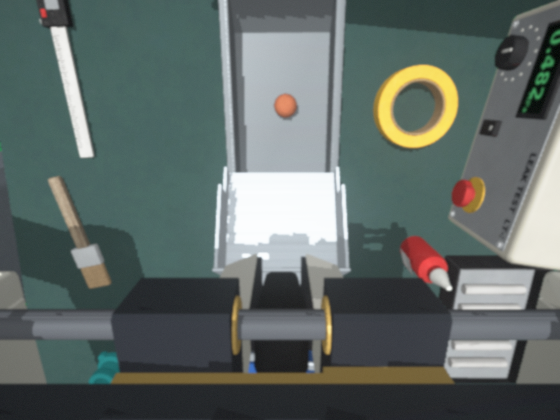

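View pics/t20c.png

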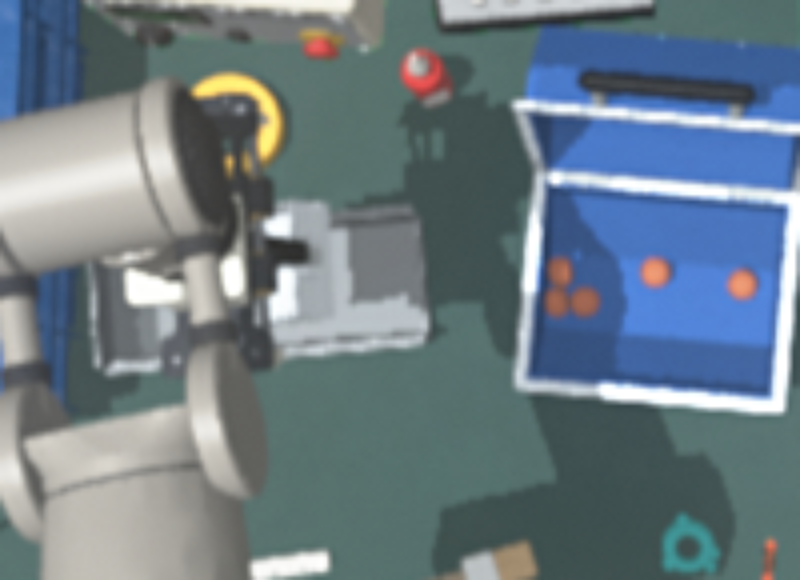

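```bash

python3 -m handwheel '[[[2.2,0.01,0,0],[2.5,0.01,0,0],[2.5,0.01,0,0],[2.5,0.01,0,0],[2,0,0,0],[1,0,0,0],[0,0,0,0]]]' 0
python3 - <<'E'
from h import *
snap('wrist','w21');st()
E
```

```text
time: 20.2
tool_pos: [573.5, 205.3, 145.1]
tcp_rot: [-1.383, 1.565, -2.868]
contact_force: [-0.4, 0.4, -2.1]
grip_width: 20.1
t 20.25 p [574.5 205.7 147.1] jawyaw 0.086 down [-0.002 -0.001 -1.   ] F [ 0.7  0.6 -1.7] w 19.8 q [ 0.22  0.57  1.39 -0.    1.19  0.13]
```

View pics/w21.png

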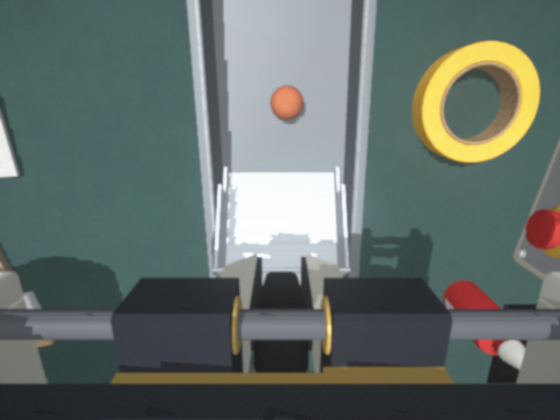

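```bash

python3 -m handwheel '[[[0.7,0,0,0],[0.7,0,0.4,0],[0.6,0,0.8,0],[0.6,0,0.9,0],[0.6,0,0.9,0],[0.6,0,0.9,0],[0,0,0,0]]]' 0
python3 - <<'E'
from h import *
snap('wrist','w22');st()
E
```

```text
time: 20.83
tool_pos: [579.9, 163.9, 113.0]
tcp_rot: [0.884, 1.565, -0.601]
contact_force: [-4.9, -8.1, 17.8]
grip_width: 19.7
t 20.88 p [579.8 164.3 113.1] jawyaw 0.086 down [ 0.005 -0.003 -1.   ] F [-4.2 -9.6 17.2] w 19.8 q [ 0.15  0.59  1.46 -0.    1.1   0.07]
```

View pics/w22.png

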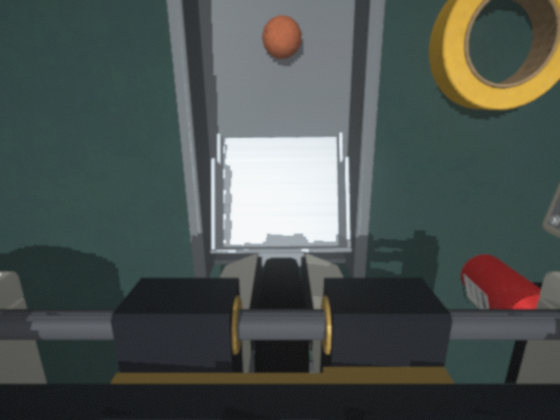

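```bash

python3 -m handwheel '[[[0,0,0.8,0],[0.1,0,0.9,0],[0.3,0,0.8,0],[0.3,0,0.7,0],[0.3,0,0.7,0],[0,0,0,0]]]' 0
python3 - <<'E'
from h import *
snap('wrist','w23');st()
E
```

```text
time: 21.38
tool_pos: [581.8, 127.5, 98.9]
tcp_rot: [-0.609, 1.57, -2.094]
contact_force: [0.4, -0.6, 1.2]
grip_width: 20.0
t 21.43 p [581.6 127.8  99.1] jawyaw 0.086 down [-0.001 -0.001 -1.   ] F [ 1.1 -0.1 -1.4] w 20.0 q [ 0.09  0.59  1.49 -0.    1.06  0.  ]
```

View pics/w23.png

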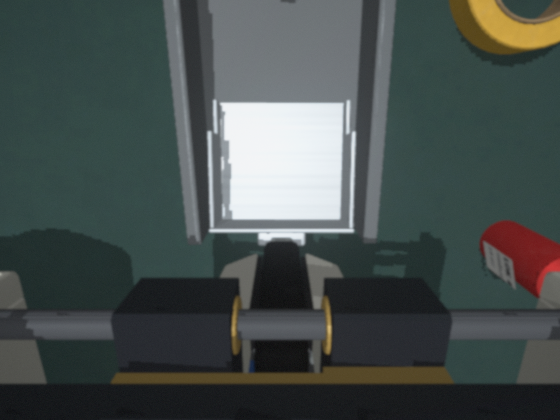

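```bash

python3 -m handwheel '[[[-0.4,0,-0.8,0],[0,0,-1.5,0],[0,0,-1.2,0],[0.5,0,0,0],[0.4,0,0.6,0],[0.4,0,0.6,0],[0.4,0,0.6,0],[0,0,0,0]]]' 0
python3 - <<'E'
from h import *
snap('wrist','w24');st();pan('w24',(235,110,330,190))
E
```

```text
time: 22.1
tool_pos: [580.1, 144.4, 85.9]
tcp_rot: [-1.237, 1.57, -2.722]
contact_force: [-0.2, 1.7, -0.6]
grip_width: 19.5
t 22.15 p [580.  144.5  86.1] jawyaw 0.086 down [-0.001 -0.001 -1.   ] F [-0.1 -1.2 -2.6] w 19.9 q [ 0.12  0.61  1.49 -0.    1.04  0.03]
pan slope x,y [-0.    -0.032] z 9.3 at [576. 197.   9.] 861
```

View pics/w24.png

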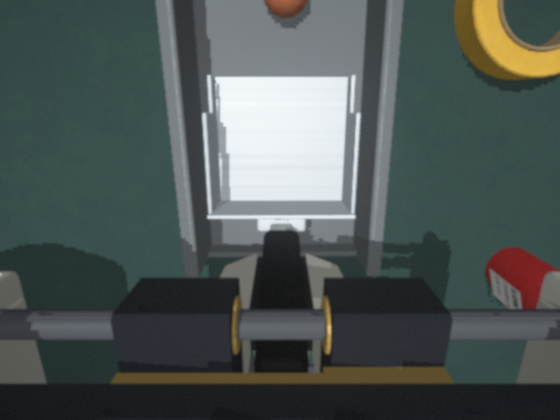

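```bash

python3 -m handwheel '[[[0.2,0,0.3,0],[0.15,0,0.3,0],[0.1,0,0.2,0],[0,0,0,0]]]' 0
python3 - <<'E'
from h import *
snap('wrist','w25');st();pan('w25',(235,110,330,190))
E
```

```text
time: 22.48
tool_pos: [580.9, 137.7, 82.4]
tcp_rot: [1.238, 1.571, -0.246]
contact_force: [-0.1, 1.3, 1.2]
grip_width: 20.0
t 22.53 p [581.  137.8  82.4] jawyaw 0.087 down [ 0. -0. -1.] F [-1.3  1.8  1.7] w 19.6 q [ 0.1   0.61  1.5  -0.    1.03  0.02]
pan slope x,y [0.001 0.001] z 7.9 at [577. 191.   8.] 860
```

```bash

python3 -m handwheel '[[[0,0,-0.6,0],[0,0,-1.2,0],[0,0,-1.2,0],[0,0,-1.2,0],[0,0,-1.2,0],[0,0,-1.2,0],[0,0,-1.2,0],[0,0,-1.2,0]]]' 0
python3 - <<'E'
from h import *
snap('wrist','w26');st();pan('w26',(235,120,330,190))
E
```

```text
time: 23.2
tool_pos: [573.0, 228.9, 82.5]
tcp_rot: [0.528, 1.57, -0.955]
contact_force: [1.2, -5.1, 5.7]
grip_width: 19.8
t 23.25 p [572.6 231.4  82.5] jawyaw 0.088 down [ 0.     0.001 -1.   ] F [ 0.6 -1.2  0.6] w 19.2 q [0.26 0.65 1.44 0.   1.06 0.17]
pan slope x,y [ 0.001 -0.001] z 7.8 at [569. 279.   8.] 766
```

View pics/w26.png

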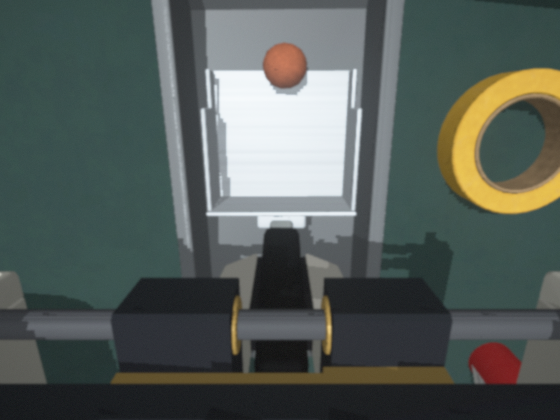

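```bash

python3 -m handwheel '[[[0,0,-1,0],[0,0,-1,0],[0,0,-0.7,0],[0,0,-0.5,0],[0,0,-0.3,0],[0,0,0,0]]]' 0
python3 - <<'E'
from h import *
snap('wrist','w27');st();pan('w27',(235,120,330,190))
E
```

```text
time: 23.75
tool_pos: [570.3, 263.4, 82.5]
tcp_rot: [1.873, 1.57, 0.389]
contact_force: [2.9, -2.0, 4.2]
grip_width: 20.1
t 23.8 p [570.3 263.3  82.5] jawyaw 0.087 down [ 0.001  0.001 -1.   ] F [ 2.1 -1.5  4.5] w 20.1 q [0.31 0.66 1.4  0.   1.07 0.22]
pan slope x,y [-0.001  0.   ] z 7.9 at [567. 313.   8.] 764
```

View pics/w27.png

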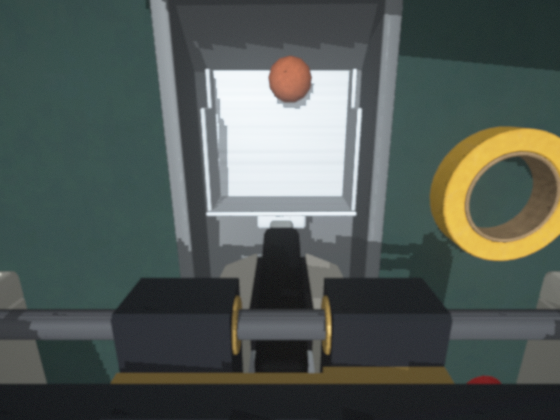

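```bash

python3 -m handwheel '[[[-0.5,0,-0.1,0],[-0.7,0,-0.4,0],[-0.7,0,-0.5,0],[-0.7,0,-0.5,0],[-0.7,0,-0.5,0],[-0.4,0,0,0],[0,0,0,0]]]' 0|tail -1
python3 -m handwheel '[[[-0.3,0,0.3,0],[-0.5,0,0.6,0],[-0.5,0,0.9,0],[-0.5,0,1.2,0],[-0.5,0,1.2,0],[-0.5,0,0.8,0],[-0.3,0,0.4,0],[0,0,0,0]]]' 0|tail -1
python3 - <<'E'
from h import *
snap('wrist','w28');st()
E
```

```text
grip_width: 19.7
grip_width: 20.0
t 25.1 p [573.3 228.1 150.9] jawyaw 0.086 down [ 0.001  0.    -1.   ] F [ 1.1  0.5 -3.2] w 19.7 q [0.25 0.57 1.36 0.   1.2  0.17]
```

View pics/w28.png

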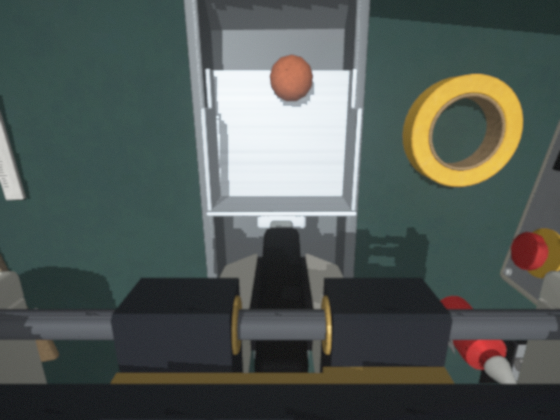

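```bash

python3 -m handwheel '[[[-0.5,0,-3.6,0],[-0.5,0,-2.6,0],[-0.5,0,-1.7,0],[-0.5,0,-0.9,0],[-0.5,0,-0.3,0],[0,0,0,0]]]' 0|tail -1
python3 - <<'E'
from h import *
snap('wrist','w29');st()
E
```

```text
grip_width: 19.6
t 25.65 p [565.3 319.1 175.6] jawyaw 0.087 down [ 0.001 -0.    -1.   ] F [-0.8  0.  -2.6] w 19.6 q [ 0.4   0.61  1.22 -0.    1.31  0.31]
```

View pics/w29.png

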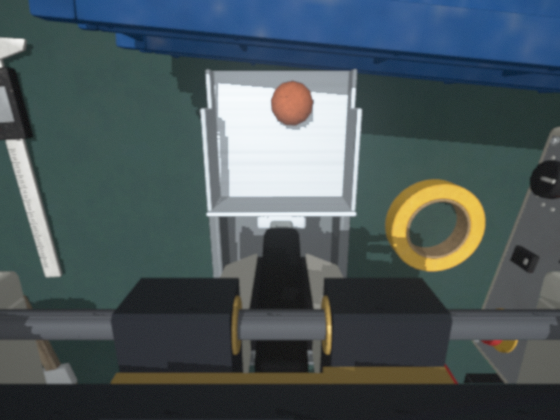

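```bash

python3 -m handwheel '[[[-0.3,0,0.3,0],[-0.5,0,0.7,0],[-0.7,0,1.1,0],[-0.8,0,1.5,0],[-0.8,-0.1,1.9,0.01],[-0.6,-0.2,2.2,0.01],[-0.4,-0.2,2.4,0.01],[-0.2,-0.2,2.5,0.01]]]' 0 |tail -1
python3 -m handwheel '[[[0,-0.2,2.5,0.01],[0,-0.2,2.5,0.01],[0,-0.2,2.5,0.01],[0,-0.2,2.5,0.015],[0,-0.2,2.4,0.015],[0,-0.1,2.1,0.015],[0,-0.1,1.8,0.015],[0,0,1.5,0.01]]]' 0 |tail -1
python3 -m handwheel '[[[0,0,1.5,0.01],[0,0,1.5,0.01],[0,0,1.5,0.01],[0,0,1.2,0.005],[0,0,0.9,0],[0,0,0.6,0],[0,0,0.3,0],[0,0,0,0]]]' 0 |tail -1
python3 - <<'E'
from h import *
snap('wrist','w30')
go([538.4,-128.3,218],-0.082,rows=5)
E
```

```text
grip_width: 19.9
grip_width: 19.7
grip_width: 19.8
t 27.7 p [551.9 -59.6 218.4] jawyaw -0.088 down [ 0.  0. -1.] F [ 0.2  0.  -2.6] w 20.1 q [-0.25  0.4   1.45  0.    1.28 -0.16]
[[[0.01,-0.15,1.39,-0.001],[0.01,-0.15,1.39,-0.001],[0.01,-0.15,1.39,-0.001],[0.01,-0.15,1.39,-0.001],[0.01,-0.16,1.39,-0.001]]]
```

View pics/w30.png

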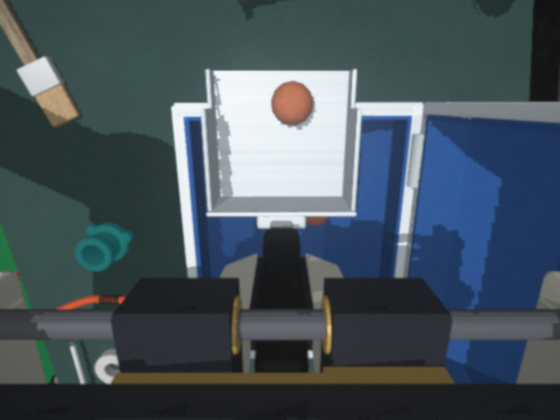

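```bash

python3 -m handwheel '[[[0,-0.1,0.5,0],[0,-0.2,1,0],[0,-0.2,1.4,0],[0,-0.2,1.5,0],[0,-0.1,1.2,0],[0,0,0.8,0],[0,0,0.4,0],[0,0,0,0]]]' 0 |tail -1
python3 -m handwheel '[[[0.3,0,0,0],[0.6,0,0,0],[0.9,0,0,0],[0.9,0,0,0],[0.8,0,-0.2,0],[0.6,0,-0.5,0],[0.2,0,-0.8,0],[0,0,-0.9,0]]]' 0 |tail -1
python3 -m handwheel '[[[0,0,-0.9,0],[-0.1,0,-0.9,0],[-0.3,0,-0.8,0],[-0.4,0,-0.6,0],[-0.4,0,-0.6,0],[-0.4,0,-0.6,0],[-0.4,0,-0.6,0],[0,0,0,0]]]' 0 |tail -3
python3 - <<'E'
from h import *
snap('wrist','w31')
st()
E
```

```text
grip_width: 20.2
grip_width: 19.9
tcp_rot: [0.845, 1.565, -0.813]
contact_force: [-1.0, -5.5, 1.1]
grip_width: 19.7
t 29.75 p [545.5 -53.6 197.5] jawyaw -0.087 down [ 0.004 -0.004 -1.   ] F [-0.8 -5.8  1.1] w 20.0 q [-0.24  0.41  1.51 -0.    1.22 -0.15]
```

View pics/w31.png

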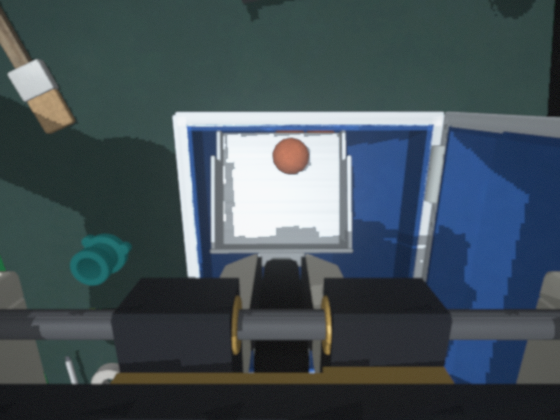

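```bash

python3 -m handwheel '[[[-0.4,0,-0.6,0],[-0.4,0,-0.6,0],[-0.4,0,-0.6,0],[-0.4,0,-0.6,0],[-0.4,0,-0.6,0],[-0.3,0,-0.6,0],[0,0,0,0]]]' 0 |tail -2
python3 -m handwheel '[[[0,0,1.2,0],[0,0,1.5,0],[0,0,1.5,0],[0,0,1.5,0],[0,0,1,0],[0,0,0,0],[0,0,0,0]]]' 0 |tail -2
python3 - <<'E'
from h import *
snap('wrist','w32')
st()
E
```

```text
contact_force: [-1.2, -2.6, -2.2]
grip_width: 19.9
contact_force: [-0.1, 0.2, -2.9]
grip_width: 19.5
t 30.97 p [541.8 -83.7 218.2] jawyaw -0.089 down [-0.     0.001 -1.   ] F [-0.7  0.6 -1.8] w 19.7 q [-0.29  0.39  1.47  0.    1.28 -0.21]
```

View pics/w32.png

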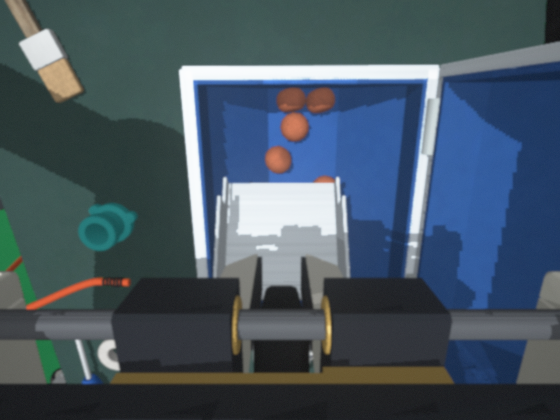

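```bash

python3 -m handwheel '[[[-2,0,0,0],[-2.5,0,0,0],[-1.2,0,0,0],[0,0,0,0]]]' 0|tail -1
python3 -m handwheel '[[[0.0,0.08,-3.32,-0.02],[0.0,0.14,-3.32,-0.02],[0.0,0.21,-3.32,-0.02],[0.0,0.27,-3.31,-0.02],[0.0,0.33,-3.31,-0.02],[0.0,0.4,-3.3,-0.02],[0.0,0.46,-3.29,-0.02],[0.0,0.53,-3.28,-0.02]]]' 0|tail -1
python3 -m handwheel '[[[0.0,0.59,-3,-0.02],[0,0,0,0],[0,0,0,0]]]' 0|tail -1
python3 - <<'E'
from h import *
snap('wrist','w33');snap('top','t33')
im,d,m=load('t33');cv2.imwrite('pics/t33c.png',cv2.resize(im[130:275,110:310,::-1],None,fx=4,fy=4))
go([571.5,222,140],0.092,vmax=2.5)
E
```

```text
grip_width: 19.7
grip_width: 19.7
grip_width: 19.6
t 32.32 p [574.  210.6 274.3] jawyaw 0.092 down [-0.002 -0.001 -1.   ] F [ 0.4 -0.6 -1.4] w 19.7 q [ 0.23  0.48  1.18 -0.    1.48  0.13]
[[[2.24,-0.02,-0.19,0.0],[2.24,-0.02,-0.19,0.0],[2.24,-0.02,-0.19,0.0],[2.24,-0.02,-0.19,0.0],[2.24,-0.02,-0.19,0.0],[2.24,-0.02,-0.19,0.0]]]
```

View pics/t33c.png

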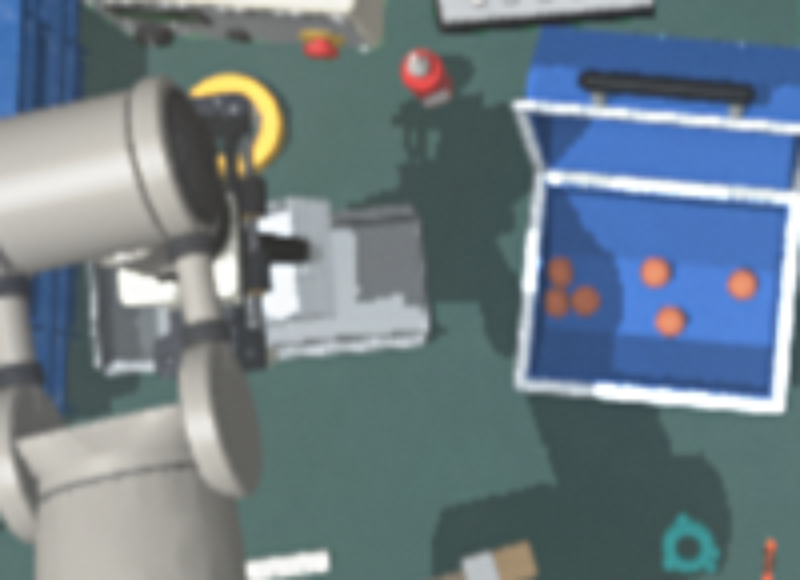

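View pics/w33.png

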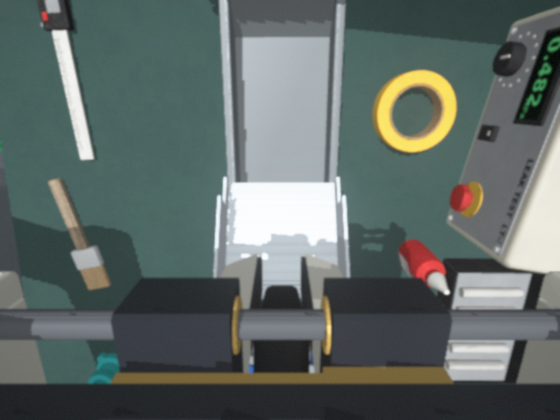

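```bash

python3 -m handwheel '[[[2.2,-0.02,-0.5,0],[2.5,-0.02,-0.7,0],[2.5,-0.02,-0.7,0],[2.5,0,-0.7,0],[2,0,-0.7,0],[1,0,-0.5,0],[0,0,0,0]]]' 0 | tail -2
python3 -m handwheel '[[[0.7,0,0,0],[0.6,0,0.6,0],[0.4,0,1,0],[0.5,0,1,0],[0.5,0,1,0],[0.5,0,1,0],[0.5,0,1,0],[0,0,0,0]]]' 0|tail -2
python3 - <<'E'
from h import *
snap('wrist','w34');st();pan('w34',(235,130,330,190))
E
```

```text
contact_force: [0.2, -0.4, -2.1]
grip_width: 19.7
contact_force: [-2.6, -5.1, 13.9]
grip_width: 19.8
t 33.62 p [577.  189.7 114. ] jawyaw 0.09 down [ 0.004 -0.001 -1.   ] F [-3.4 -7.1 13.8] w 20.0 q [ 0.19  0.59  1.44 -0.    1.11  0.1 ]
pan slope x,y [ 0.025 -0.306] z 9.6 at [574. 231.   8.] 635
```

View pics/w34.png

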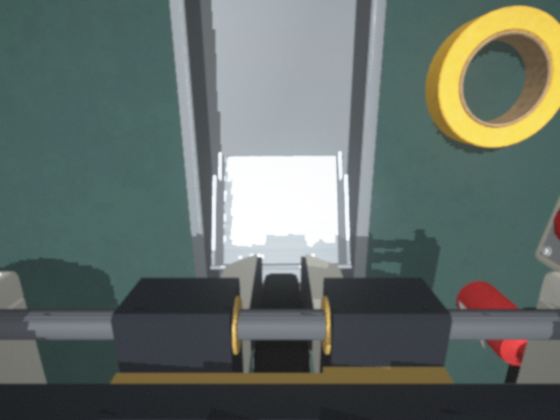

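```bash

python3 -m handwheel '[[[0.1,0,1,0],[0.3,0,0.9,0],[0.4,0,0.8,0],[0.4,0,0.8,0],[0.4,0,0.6,0],[0.4,0,0.6,0],[0.4,0,0.6,0],[0,0,0,0]]]' 0|tail -2
python3 - <<'E'
from h import *
snap('wrist','w35');st();pan('w35',(235,110,330,190))
E
```

```text
contact_force: [1.8, -0.7, 1.7]
grip_width: 19.7
t 34.33 p [580.3 139.1  86.4] jawyaw 0.091 down [-0.001 -0.001 -1.   ] F [ 0.6 -0.8 -1.2] w 19.8 q [ 0.11  0.61  1.5  -0.    1.04  0.02]
pan slope x,y [ 0.001 -0.058] z 9.9 at [576. 192.  10.] 862
```

View pics/w35.png

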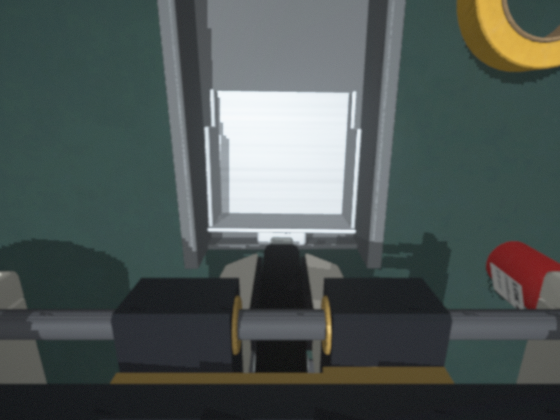

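```bash

python3 -m handwheel '[[[-0.3,0,-0.8,0],[0,0,-1.5,0],[0,0,-1.8,0],[0,0,-1.8,0],[0,0,-1,0],[0.4,0,0,0],[0.3,0,0.4,0],[0.3,0,0.4,0]]]' 0|tail -2
python3 -m handwheel '[[[0.2,0,0.3,0],[0.1,0,0.2,0],[0,0,0,0]]]' 0|tail -2
python3 - <<'E'
from h import *
snap('wrist','w36');st();pan('w36',(235,110,330,190))
E
```

```text
contact_force: [-2.9, -1.1, 18.5]
grip_width: 19.6
contact_force: [-2.6, 1.7, 9.3]
grip_width: 19.9
t 35.3 p [575.5 194.5  78.5] jawyaw 0.09 down [ 0.001  0.    -1.   ] F [-3.3  0.6  8.5] w 19.6 q [0.2  0.63 1.47 0.   1.03 0.11]
pan slope x,y [-0.007  0.071] z 10.2 at [571. 249.  10.] 861
```

```bash

python3 -m handwheel '[[[-0.1,0,0,0],[-0.05,0,0,0],[0,0,0,0]]]' 0|tail -2
python3 -m handwheel '[[[0,0,0,0],[0,0,0,0],[0,0,0,0],[0,0,0,0],[0,0,0,0],[0,0,0,0]]]' 1|tail -2
python3 - <<'E'
from h import *
snap('wrist','w37');st();pan('w37',(235,110,330,190))
E
```

```text
contact_force: [-0.5, -2.0, 2.2]
grip_width: 19.9
contact_force: [0.9, -0.4, 1.3]
grip_width: 54.9
t 36.1 p [575.3 195.8  78.7] jawyaw 0.092 down [-0. -0. -1.] F [0.6 1.5 0.9] w 59.3 q [ 0.2   0.63  1.47 -0.    1.04  0.11]
pan slope x,y [-0.001  0.   ] z 7.9 at [571. 250.   8.] 860
```

View pics/w37.png

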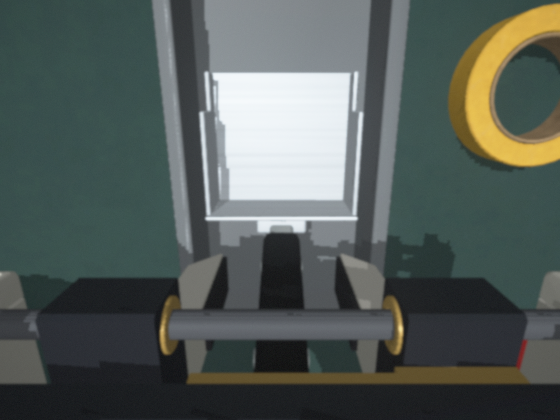

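```bash

python3 -m handwheel '[[[-1,0,0,0],[-2.5,0,0,0],[-4,0,0,0],[-4,0,0,0],[-4,0,0,0],[-4,0,0,0],[-3,0,0,0],[-2,0,0,0]]]' 1|tail -1
python3 - <<'E'
from h import *
snap('wrist','w38');pan('w38')
go([440,-60,330],0.0)
E
```

```text
grip_width: 91.7
pan slope x,y [-0.016 -0.102] z 13.0 at [602. 278.  14.] 20
t 36.82 p [576.5 196.1 332.2] jawyaw 0.092 down [ 0.011  0.002 -1.   ] F [-0.   0.1  2.2] w 92.1 q [ 0.2   0.45  1.08 -0.    1.61  0.11]
[[[0.0,-1.99,3.03,0.012],[0.0,-1.96,3.05,0.012],[0.0,-1.92,3.08,0.012],[0.0,-1.89,3.1,0.012],[0.0,-1.85,3.12,0.012],[0.0,-1.82,3.14,0.012],[0.0,-1.78,3.16,0.012],[0.0,-1.74,3.18,0.012]]]
```

View pics/w38.png

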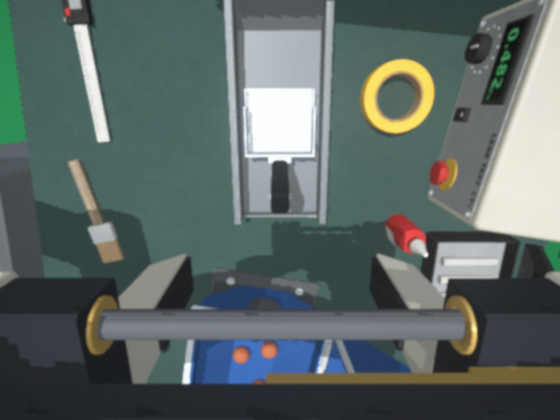

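Scoop stands flat in the bin. Move to the castings.

```bash

python3 -m handwheel '[[[0.0,-1.99,3.03,0.012],[0.0,-1.96,3.05,0.012],[0.0,-1.92,3.08,0.012],[0.0,-1.89,3.1,0.012],[0.0,-1.85,3.12,0.012],[0.0,-1.82,3.14,0.012],[0.0,-1.78,3.16,0.012],[0.0,-1.74,3.18,0.012]]]' 1|tail -1
python3 -m handwheel '[[[0,0,4,0],[0,0,4,0],[0,0,4,0],[0,0,4,0],[0,0,4,0],[0,0,4,0],[0,0,3.5,0],[0,0,3.5,0]]]' 1|tail -1
python3 -m handwheel '[[[0,0.5,3.5,0],[0,0.5,2,0],[0,0,0,0],[0,0,0,0]]]' 1|tail -1
python3 - <<'E'
from h import *
st();snap('wrist','w39')
print([(np.round(r['point'],1).tolist(),round(r['conf'],2)) for r in bot.spot_point('wrist','casting_a')])
E
```

```text
grip_width: 91.8
grip_width: 91.9
grip_width: 91.6
t 38.48 p [ 446.5 -425.6  323.2] jawyaw -0.005 down [-0.001  0.001 -1.   ] F [ 0.   0.4 -0.7] w 91.6 q [-0.89  0.47  1.06  0.    1.61 -0.88]
[([265.6, 51.8], 0.96), ([267.2, 146.4], 0.93), ([238.5, 270.4], 0.91), ([406.5, 182.4], 0.79), ([346.2, 86.6], 0.71), ([481.8, 164.8], 0.66)]
```

View pics/w39.png

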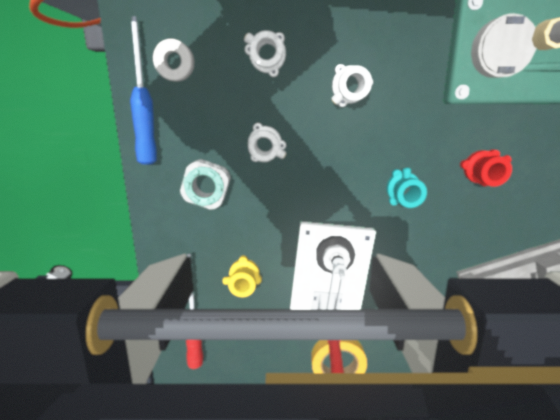

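```bash

python3 - <<'E'
from h import *
im,d,m=load('w39')
cv2.imwrite('pics/c39.png',cv2.resize(im[20:180,230:390,::-1],None,fx=3.7,fy=3.7,interpolation=cv2.INTER_CUBIC))
P=cloud(d,m)
for (u,v) in ((267,51),(265,144),(351,85)):
    Q=P[v-28:v+28,u-28:u+28].reshape(-1,3);Q=Q[Q[:,2]>6]
    print((u,v),'max z',np.percentile(Q[:,2],97).round(1),'mean',Q.mean(0).round(1),'bbox',Q.min(0).round(0),Q.max(0).round(0), 'plane42',plane(m,u,v,40).round(1))
    t=Q[Q[:,2]>33]; print('  top part centroid',t.mean(0).round(1),t.min(0).round(0),t.max(0).round(0))
E
```

```text
(267, 51) max z 43.5 mean [ 429.8 -283.5   36.5] bbox [ 403. -342.    6.] [ 452. -260.  481.] plane42 [ 430.8 -284.3   40. ]
  top part centroid [ 430.5 -283.2   51.7] [ 411. -342.   33.] [ 450. -263.  481.]
(265, 144) max z 43.2 mean [ 427.3 -392.    35.4] bbox [ 403. -417.    6.] [ 452. -342.  481.] plane42 [ 426.2 -392.2   40. ]
  top part centroid [ 425.  -393.    49.7] [ 406. -414.   34.] [ 448. -342.  481.]
(351, 85) max z 43.1 mean [ 531.8 -321.1   34.7] bbox [ 448. -346.    6.] [ 565. -296.  481.] plane42 [ 531.6 -322.4   40. ]
  top part centroid [ 534.7 -320.    48.8] [ 448. -342.   33.] [ 555. -301.  481.]
```

View pics/c39.png

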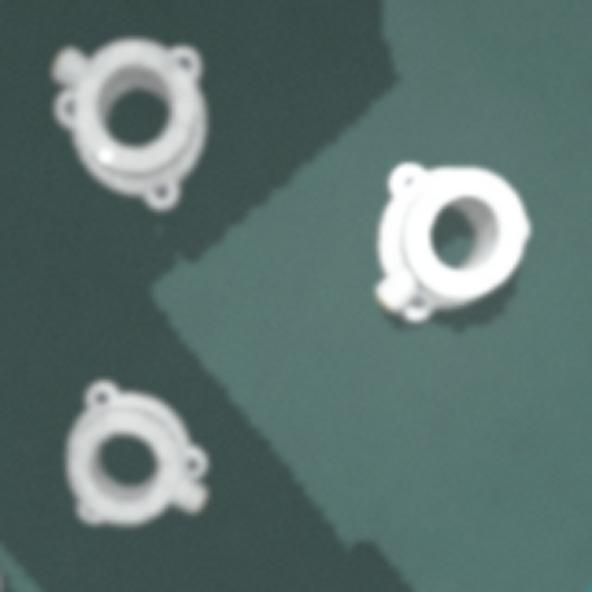

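```bash

python3 - <<'E'
from h import *
im,d,m=load('w39')
P=cloud(d,m)
for (u,v) in ((267,51),(265,144),(351,85)):
    Q=P[v-28:v+28,u-28:u+28].reshape(-1,3)
    for lo,hi in((38,47),(5,16)):
        t=Q[(Q[:,2]>lo)&(Q[:,2]<hi)].astype(np.float32); (c,r)=cv2.minEnclosingCircle(np.ascontiguousarray(t[:,:2])); print(lo,len(t),'mean',t.mean(0).round(1),'circ',np.round(c,1),round(r,1))
go([431,-283.5,110],0.96)
E
```

```text
38 629 mean [ 430.1 -281.7   41.6] circ [ 430.2 -281.8] 19.5
5 343 mean [ 432.8 -288.4   10.2] circ [ 430.5 -281.8] 28.3
38 489 mean [ 424.5 -394.    41.6] circ [ 424.6 -394.3] 19.6
5 259 mean [ 427.8 -385.3   10.1] circ [ 424.6 -394. ] 28.0
38 582 mean [ 536.5 -319.7   41.5] circ [ 536.6 -319.8] 19.5
5 297 mean [ 526.9 -319.2   10.2] circ [ 536.4 -319.8] 28.3
t 38.58 p [ 446.9 -424.1  324.2] jawyaw -0.003 down [ 0.  0. -1.] F [-0.1  1.2  0.2] w 92.1 q [-0.88  0.47  1.06  0.    1.61 -0.88]
[[[2.38,-0.18,-1.56,-0.107],[2.38,-0.01,-1.57,-0.107],[2.38,0.15,-1.56,-0.107],[2.38,0.32,-1.54,-0.107],[2.38,0.48,-1.5,-0.107],[2.38,0.64,-1.43,-0.107],[2.38,0.79,-1.36,-0.107],[2.38,0.93,-1.27,-0.107]]]
[[[2.38,1.06,-1.16,-0.107]]]
```

```bash

python3 -m handwheel '[[[2.38,-0.18,-1.6,-0.107],[2.38,-0.01,-1.6,-0.107],[2.38,0.15,-1.6,-0.107],[2.38,0.32,-1.54,-0.107],[2.38,0.48,-1.5,-0.107],[2.38,0.64,-1.43,-0.107],[2.38,0.79,-1.36,-0.107],[2.38,0.93,-1.27,-0.107]]]' 1|tail -1
python3 -m handwheel '[[[2.38,1.06,-1.16,-0.107],[0,0,0,0],[0,0,0,0]]]' 1|tail -1
python3 - <<'E'
from h import *
snap('wrist','w40')
go([430.2,-281.8,14],0.96,rows=5)
E
```

```text
grip_width: 91.7
grip_width: 91.8
t 39.55 p [ 431.8 -283.6  111.1] jawyaw 0.958 down [ 0.002 -0.002 -1.   ] F [-0.1  0.2  0.5] w 91.8 q [-0.73  0.45  1.71 -0.    0.98 -1.69]
[[[1.94,0.01,-0.05,-0.0],[1.94,0.01,-0.05,-0.0],[1.94,0.01,-0.05,-0.0],[1.94,0.01,-0.05,-0.0],[1.94,0.01,-0.05,-0.0]]]
```

View pics/w40.png

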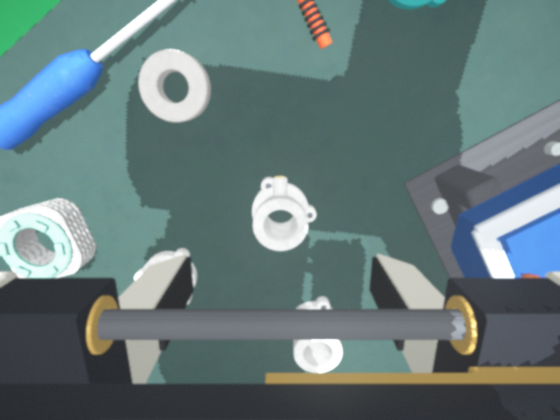

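```bash

python3 -m handwheel '[[[2,0.01,-0.05,0],[2.3,0.01,-0.05,0],[2.3,0.01,-0.05,0],[1.9,0.01,-0.05,0],[1,0,-0.05,0],[0,0,0,0]]]' 1|tail -1
python3 -m handwheel '[[[0,0,0,0],[0,0,0,0],[0,0,0,0],[0,0,0,0],[0,0,0,0],[0,0,0,0],[0,0,0,0],[0,0,0,0]]]' 0.25|tail -1
python3 -m handwheel '[[[0,0,0,0],[0,0,0,0],[0,0,0,0],[0,0,0,0]]]' 0.25|tail -1
python3 - <<'E'
from h import *
st()
E
```

```text
grip_width: 91.7
grip_width: 45.7
grip_width: 45.5
t 41.05 p [ 429.2 -281.8   14.7] jawyaw 0.959 down [ 0. -0. -1.] F [-1.2  0.9  2.6] w 45.5 q [-0.73  0.59  1.8  -0.    0.75 -1.69]
```

```bash

python3 -m handwheel '[[[-0.5,0,0,0],[-1.5,0,0,0],[-2.5,0,0,0],[-2.5,0,0,0],[-1,0,0,0],[0,0,0,0]]]' 0.25|tail -1
python3 - <<'E'
from h import *
snap('wrist','w41');snap('scene','s41')
st()
im,d,m=load('s41');cv2.imwrite('pics/s41c.png',cv2.resize(im[180:320,240:400,::-1],None,fx=4,fy=4))
E
```

```text
grip_width: 45.7
t 41.65 p [ 428.9 -281.4   94. ] jawyaw 0.959 down [-0.  0. -1.] F [ 0.2  1.  -2.7] w 45.7 q [-0.73  0.47  1.73 -0.    0.94 -1.69]
```

View pics/s41c.png

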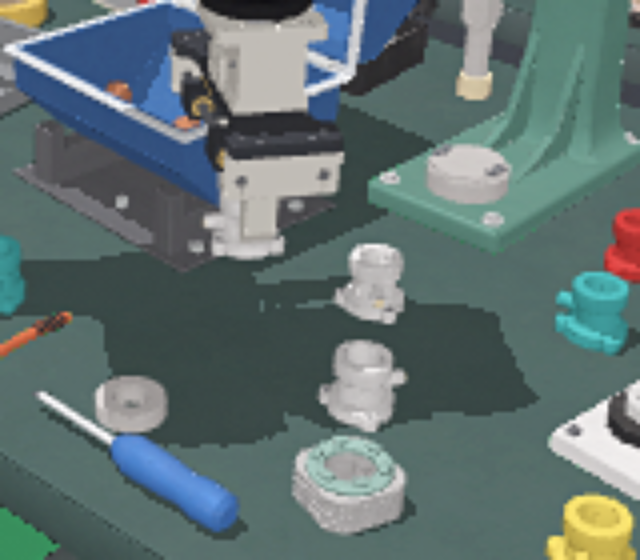

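View pics/w41.png

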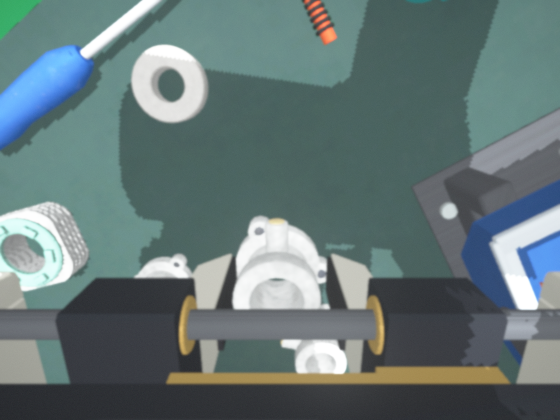

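```bash

python3 - <<'E'
from h import *
go([430,-281,175],0.959)
go([555,-150,175],1.49,vmax=3)
E
```

```text
t 41.65 p [ 428.9 -281.4   94. ] jawyaw 0.959 down [-0.  0. -1.] F [ 0.2  1.  -2.7] w 45.7 q [-0.73  0.47  1.73 -0.    0.94 -1.69]
[[[-2.7,0.03,0.02,-0.0],[-2.7,0.03,0.02,-0.0],[-2.7,0.03,0.02,-0.0]]]
t 41.65 p [ 428.9 -281.4   94. ] jawyaw 0.959 down [-0.  0. -1.] F [ 0.2  1.  -2.7] w 45.7 q [-0.73  0.47  1.73 -0.    0.94 -1.69]
[[[-1.16,2.57,0.4,-0.076],[-1.16,2.53,0.59,-0.076],[-1.16,2.48,0.78,-0.076],[-1.16,2.42,0.97,-0.076],[-1.16,2.34,1.15,-0.076],[-1.16,2.24,1.32,-0.076],[-1.16,2.14,1.49,-0.076]]]
```

```bash

python3 -m handwheel '[[[-4,0,0,0],[-4,2.57,0.4,-0.076],[0,2.53,0.59,-0.076],[0,2.48,0.78,-0.076],[0,2.42,0.97,-0.076],[0,2.34,1.15,-0.076],[0,2.24,1.32,-0.076],[0,2.14,1.49,-0.076]]]' 0.25|tail -1
python3 -m handwheel '[[[0,0,0,0],[0,0,0,0]]]' 0.25|tail -1
python3 - <<'E'
from h import *
go([556,-150,95],1.49,vmax=2)
snap('wrist','w42')
E
```

```text
grip_width: 45.7
grip_width: 45.8
t 42.48 p [ 552.8 -151.3  167.2] jawyaw 1.493 down [-0.004  0.001 -1.   ] F [-0.9 -0.1 -1.3] w 45.8 q [-0.4   0.48  1.47 -0.    1.19 -1.89]
[[[1.81,0.04,0.08,0.001],[1.81,0.04,0.08,0.001],[1.81,0.04,0.08,0.001],[1.81,0.04,0.08,0.001]]]
```

View pics/w42.png

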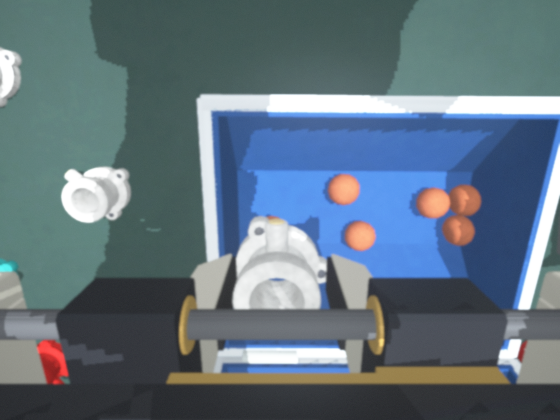

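```bash

python3 -m handwheel '[[[0.5,1,0.3,0],[1,0.8,0.2,0],[1.8,0,0,0],[1.8,0,0,0],[1.5,0,0,0],[0.6,0,0,0],[0,0,0,0]]]' 0.25|tail -1
python3 - <<'E'
from h import *
go([558,-135,95],1.49,vmax=2)
E
```

```text
grip_width: 46.0
t 43.12 p [ 558.  -134.6   95.3] jawyaw 1.49 down [-0.004  0.002 -1.   ] F [-0.1  0.2 -0.3] w 46.0 q [-0.37  0.56  1.55  0.    1.03 -1.86]
[[[0.03,-0.04,0.0,0.0]]]
```

```bash

python3 -m handwheel '[[[0.4,0,0,0],[0,0,0,0],[0,0,0,0]]]' 0.25|tail -2
python3 -m handwheel '[[[0,0,0,0],[0,0,0,0],[0,0,0,0]]]' 0.66|tail -2
python3 -m handwheel '[[[-2,0,0,0],[-4,0,0,0],[-4,0,0,0],[-4,0,0,0],[0,0,0,0]]]' 0.66|tail -2
python3 - <<'E'
from h import *
snap('wrist','w43')
go([424.6,-394.2,110],1.05)
E
```

```text
contact_force: [1.1, -0.4, -1.1]
grip_width: 45.8
contact_force: [-0.7, 0.3, 0.0]
grip_width: 59.0
contact_force: [1.8, -0.5, 0.6]
grip_width: 60.7
t 44.08 p [ 561.7 -135.9  238.8] jawyaw 1.491 down [ 0.01  -0.004 -1.   ] F [-0.4  0.3 -0.5] w 60.7 q [-0.37  0.43  1.36 -0.    1.34 -1.86]
[[[1.61,-3.35,-1.47,0.055],[1.61,-3.43,-1.28,0.055],[1.61,-3.49,-1.09,0.055],[1.61,-3.55,-0.9,0.055],[1.61,-3.59,-0.7,0.055],[1.61,-3.62,-0.5,0.055],[1.61,-3.64,-0.3,0.055],[1.61,-3.66,-0.1,0.055]]]
```

View pics/w43.png

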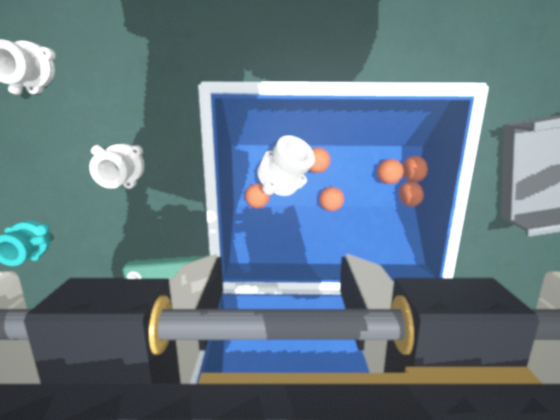

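```bash

cat >> h.py <<'E'
def cast(name,u,v,w=32):
    im,d,m=load(name);P=cloud(d,m)
    Q=P[max(0,v-w):v+w,max(0,u-w):u+w].reshape(-1,3)
    for lo,hi in((37,47),(5,16)):
        t=Q[(Q[:,2]>lo)&(Q[:,2]<hi)].astype(np.float32)
        if len(t)>5:
            c,r=cv2.minEnclosingCircle(np.ascontiguousarray(t[:,:2])); print(lo,len(t),'mean',t.mean(0).round(1),'circ',np.round(c,1),round(r,1))
E
python3 - <<'E'
from h import *
cast('w43',117,165);cast('w43',25,65)
im,d,m=load('w43');cv2.imwrite('pics/c43.png',cv2.resize(im[20:210,0:160,::-1],None,fx=3.7,fy=3.7,interpolation=cv2.INTER_CUBIC))
E
```

```text
37 764 mean [ 535.4 -318.6   41.2] circ [ 536.  -319.3] 19.9
5 625 mean [ 534.  -310.1   10.5] circ [ 537.3 -314.4] 26.4
37 646 mean [ 426.2 -384.9   41.1] circ [ 424.  -392.7] 19.6
5 866 mean [ 426.4 -383.3   10.7] circ [ 426.9 -389.7] 26.5
```

View pics/c43.png

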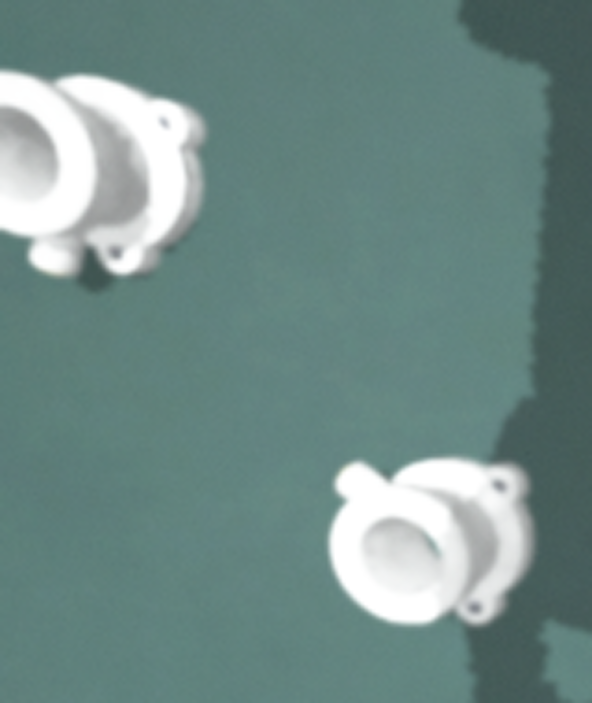

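```bash

python3 - <<'E'
from h import *
go([536.4,-319.6,110],2.24)
E
```

```text
t 44.08 p [ 561.7 -135.9  238.8] jawyaw 1.491 down [ 0.01  -0.004 -1.   ] F [-0.4  0.3 -0.5] w 60.7 q [-0.37  0.43  1.36 -0.    1.34 -1.86]
[[[1.85,-2.64,-0.17,-0.107],[1.85,-2.61,-0.45,-0.107],[1.85,-2.54,-0.73,-0.107],[1.85,-2.45,-0.99,-0.107],[1.85,-2.33,-1.25,-0.107],[1.85,-2.18,-1.49,-0.107],[1.85,-2.01,-1.72,-0.107]]]
```

```bash

python3 -m handwheel '[[[0.5,-2.64,-0.17,-0.107],[1.5,-2.61,-0.45,-0.107],[1.85,-2.54,-0.73,-0.107],[1.85,-2.45,-0.99,-0.107],[1.85,-2.33,-1.25,-0.107],[2.5,-2.18,-1.49,-0.107],[2.5,-2.01,-1.72,-0.107],[0,0,0,0]]]' 1|tail -1
python3 -m handwheel '[[[0,0,0,0],[0,0,0,0]]]' 1|tail -1
python3 - <<'E'
from h import *
snap('wrist','w44')
go([536.4,-319.6,14],2.24,rows=5)
E
```

```text
grip_width: 91.9
grip_width: 92.0
t 44.97 p [ 533.3 -317.6  108.6] jawyaw 2.239 down [ 0.001 -0.    -1.   ] F [ 0.4  0.4 -0.1] w 91.7 q [-0.66  0.62  1.4   0.    1.12 -2.9 ]
[[[1.89,-0.07,0.02,-0.0],[1.89,-0.07,0.02,-0.0],[1.89,-0.07,0.02,-0.0],[1.89,-0.07,0.02,-0.0],[1.89,-0.07,0.02,-0.0]]]
```

View pics/w44.png

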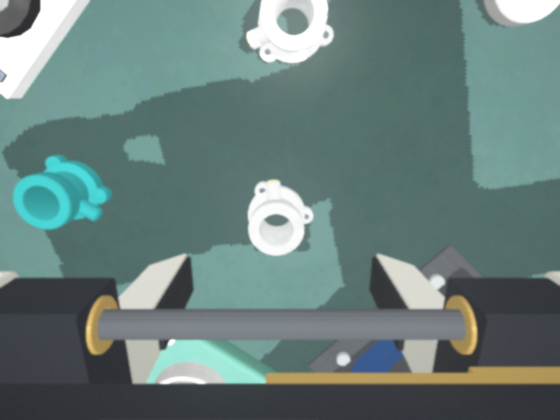

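```bash

python3 -m handwheel '[[[2,-0.07,0.02,0],[2.2,-0.07,0.02,0],[2.3,-0.07,0.02,0],[1.9,-0.07,0.02,0],[1,-0.07,0,0],[0,0,0,0]]]' 1|tail -1
python3 -m handwheel '[[[0,0,0,0],[0,0,0,0],[0,0,0,0],[0,0,0,0],[0,0,0,0],[0,0,0,0],[0,0,0,0],[0,0,0,0]]]' 0.25|tail -1
python3 -m handwheel '[[[0,0,0,0],[0,0,0,0],[-0.5,0,0,0],[-1.5,0,0,0],[-2.5,0,0,0],[-2.5,0,0,0],[-1,0,0,0],[0,0,0,0]]]' 0.25|tail -1
python3 - <<'E'
from h import *
go([565,-45,175],1.49,vmax=3.3)
snap('wrist','w45')
E
```

```text
grip_width: 91.7
grip_width: 46.2
grip_width: 46.2
t 46.8 p [ 537.  -321.6   96.9] jawyaw 2.24 down [ 0.004 -0.004 -1.   ] F [ 0.6  0.1 -1.1] w 46.2 q [-0.66  0.64  1.4  -0.    1.09 -2.9 ]
[[[-0.88,2.21,2.15,0.083],[-0.88,2.38,1.96,0.083],[-0.88,2.54,1.75,0.083],[-0.88,2.68,1.54,0.083],[-0.88,2.79,1.31,0.083],[-0.88,2.89,1.07,0.083],[-0.88,2.97,0.83,0.083],[-0.88,3.03,0.58,0.083]]]
[[[-0.88,3.07,0.32,0.083]]]
```

View pics/w45.png

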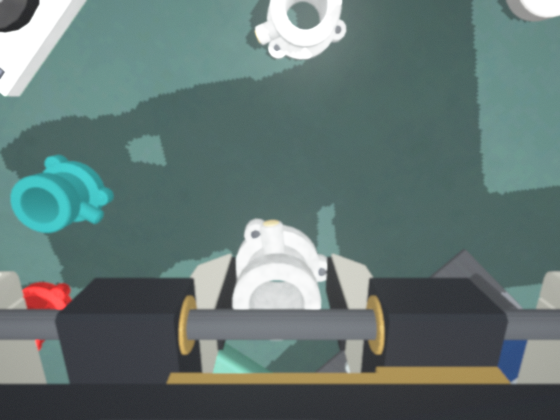

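```bash

python3 -m handwheel '[[[-4,0,0,0],[-4,2.21,2.15,0.083],[0,2.38,1.96,0.083],[0,2.54,1.75,0.083],[0,2.68,1.54,0.083],[0,2.79,1.31,0.083],[0,2.89,1.07,0.083],[0,2.97,0.83,0.083]]]' 0.25|tail -1
python3 -m handwheel '[[[0,3.03,0.58,0.083],[0,3.07,0.32,0.083],[0,0,0,0],[0,0,0,0]]]' 0.25|tail -1
python3 - <<'E'
from h import *
go([564,-45,93],1.49,rows=5)
snap('wrist','w46')
E
```

```text
grip_width: 45.9
grip_width: 46.3
t 47.85 p [562.3 -48.  165.2] jawyaw 1.497 down [-0.003  0.    -1.   ] F [-0.5 -0.9 -1.3] w 46.3 q [-0.22  0.47  1.5  -0.    1.17 -1.72]
[[[1.44,0.06,0.03,0.001],[1.44,0.06,0.03,0.001],[1.44,0.06,0.03,0.001],[1.44,0.06,0.03,0.001],[1.44,0.06,0.03,0.001]]]
```

View pics/w46.png

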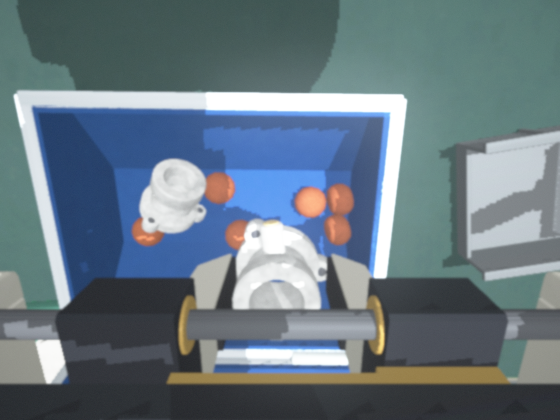

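```bash

python3 -m handwheel '[[[1,0,0,0],[1.6,0,0,0],[1.8,0,0,0],[1.6,0,0,0],[1,0,0,0],[0.3,0,0,0],[0,0,0,0],[0,0,0,0]]]' 0.25|tail -2
python3 -m handwheel '[[[0,0,0,0],[0,0,0,0],[0,0,0,0]]]' 0.66|tail -2
python3 -m handwheel '[[[-2,0,0,0],[-4,0,0,0],[-4,0,0,0],[-4,0,0,0],[0,0,0,0]]]' 0.66|tail -2
python3 - <<'E'
from h import *
snap('wrist','w47')
go([424.6,-394.2,110],1.05)
E
```

```text
contact_force: [0.1, 0.2, -0.5]
grip_width: 46.1
contact_force: [0.6, -0.4, -0.1]
grip_width: 59.1
contact_force: [0.6, -0.4, -0.1]
grip_width: 60.7
t 49.28 p [565.4 -50.1 239.5] jawyaw 1.493 down [ 0.011 -0.003 -1.   ] F [-0.4  0.4 -0.9] w 60.3 q [-0.22  0.41  1.39 -0.    1.33 -1.72]
[[[1.29,-3.54,-1.15,0.044],[1.29,-3.59,-0.99,0.044],[1.29,-3.63,-0.83,0.044],[1.29,-3.66,-0.67,0.044],[1.29,-3.69,-0.51,0.044],[1.29,-3.7,-0.35,0.044],[1.29,-3.72,-0.18,0.044],[1.29,-3.72,-0.02,0.044]]]
[[[1.29,-3.72,0.15,0.044],[1.29,-3.71,0.31,0.044]]]
```

View pics/w47.png

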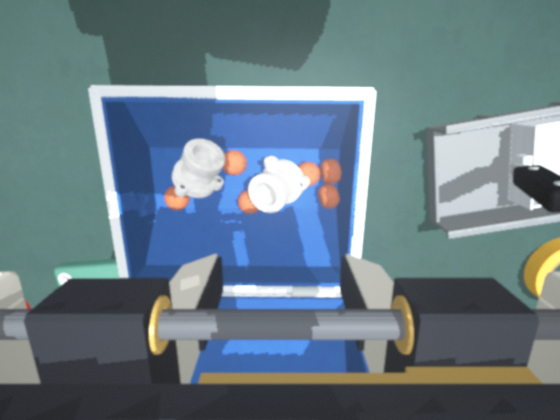

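```bash

python3 -m handwheel '[[[0,-3.54,-1.15,0.044],[0,-3.59,-0.99,0.044],[0.3,-3.63,-0.83,0.044],[0.9,-3.66,-0.67,0.044],[1.5,-3.69,-0.51,0.044],[1.5,-3.7,-0.35,0.044],[1.5,-3.72,-0.18,0.044],[1.6,-3.72,-0.02,0.044]]]' 1|tail -1
python3 -m handwheel '[[[1.5,-3.72,0.15,0.044],[1.6,-3.71,0.31,0.044],[0,0,0,0],[0,0,0,0]]]' 1|tail -1
python3 - <<'E'
from h import *
snap('wrist','w48')
go([424.6,-394.2,110],1.05)
go([424.6,-394.2,14],1.05)
E
```

```text
grip_width: 91.7
grip_width: 91.6
t 50.33 p [ 420.7 -393.6  129.1] jawyaw 1.052 down [-0.001  0.002 -1.   ] F [-0.8  1.   0.3] w 91.6 q [-0.89  0.53  1.51  0.    1.1  -1.94]
[[[1.91,0.14,0.38,0.002]]]
t 50.33 p [ 420.7 -393.6  129.1] jawyaw 1.052 down [-0.001  0.002 -1.   ] F [-0.8  1.   0.3] w 91.6 q [-0.89  0.53  1.51  0.    1.1  -1.94]
[[[3.84,0.04,0.13,0.001],[3.84,0.04,0.13,0.001],[3.84,0.04,0.13,0.001]]]
```

View pics/w48.png

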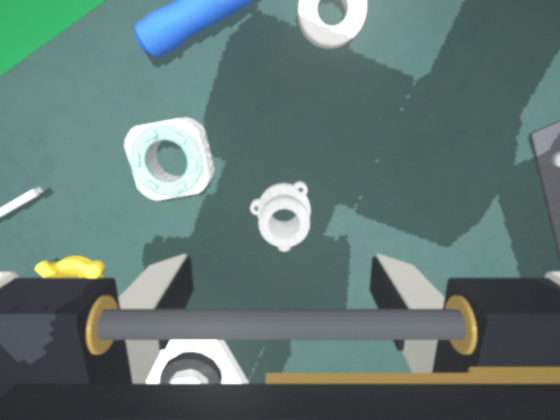

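```bash

python3 -m handwheel '[[[2.4,0.04,0.13,0],[2.6,0.04,0.13,0],[2.6,0.04,0.13,0],[2.4,0,0,0],[1.4,0,0,0],[0,0,0,0],[0,0,0,0]]]' 1|tail -1
python3 -m handwheel '[[[0,0,0,0],[0,0,0,0],[0,0,0,0],[0,0,0,0],[0,0,0,0],[0,0,0,0],[0,0,0,0],[0,0,0,0]]]' 0.25|tail -3
python3 -m handwheel '[[[0,0,0,0],[0,0,0,0],[-0.5,0,0,0],[-1.5,0,0,0],[-2.5,0,0,0],[-2.5,0,0,0],[-1,0,0,0],[0,0,0,0]]]' 0.25|tail -1
python3 - <<'E'
from h import *
go([562,-92,178],1.49,vmax=3.3)
snap('wrist','w49')
E
```

```text
grip_width: 91.9
tcp_rot: [-0.238, 1.571, -0.756]
contact_force: [0.6, 0.3, -1.0]
grip_width: 45.3
grip_width: 45.2
t 52.25 p [ 426.3 -395.9   98.7] jawyaw 1.053 down [ 0.003 -0.004 -1.   ] F [ 0.9 -0.4 -1. ] w 45.2 q [-0.88  0.57  1.54 -0.    1.03 -1.93]
[[[-0.73,3.01,-0.29,-0.04],[-0.73,3.02,-0.17,-0.04],[-0.73,3.02,-0.05,-0.04],[-0.73,3.02,0.07,-0.04],[-0.73,3.02,0.19,-0.04],[-0.73,3.01,0.31,-0.04],[-0.73,2.99,0.43,-0.04],[-0.73,2.97,0.55,-0.04]]]
[[[-0.73,2.95,0.66,-0.04],[-0.73,2.92,0.78,-0.04],[-0.73,2.89,0.9,-0.04]]]
```

View pics/w49.png

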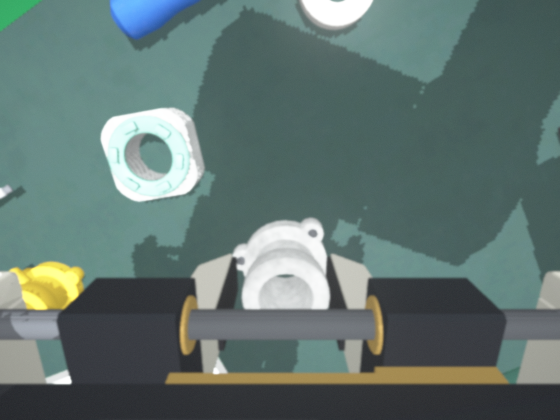

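```bash

python3 -m handwheel '[[[-3,0,0,0],[-4,3.01,-0.29,-0.04],[-1,3.02,-0.17,-0.04],[0,3.02,-0.05,-0.04],[0,3.02,0.07,-0.04],[0,3.02,0.19,-0.04],[0,3.01,0.31,-0.04],[0,2.99,0.43,-0.04]]]' 0.25|tail -1
python3 -m handwheel '[[[0,2.97,0.55,-0.04],[0,2.95,0.66,-0.04],[0,2.92,0.78,-0.04],[0,2.89,0.9,-0.04],[0,0,0,0],[0,0,0,0]]]' 0.25|tail -1
python3 - <<'E'
from h import *
st();snap('wrist','w50')
im,d,m=load('w47');P=cloud(d,m)
D=np.array([561.5,-90]);Rd=np.array([[.9968,.08],[-.08,.9968]])
for u,v in((205,150),(195,180),(268,192),(285,180),(165,200),(240,160),(247,200),(310,175),(330,170),(330,197)):
    Q=np.median(P[v-2:v+3,u-2:u+3].reshape(-1,3),0); print((u,v),(Rd.T@(Q[:2]-D)).round(0),Q[2].round(0))
E
```

```text
grip_width: 45.4
grip_width: 45.2
t 53.47 p [558.4 -94.2 167.2] jawyaw 1.496 down [-0.003  0.001 -1.   ] F [-0.4 -0.3 -1.1] w 45.2 q [-0.3   0.47  1.49 -0.    1.18 -1.8 ]
(205, 150) [-34. -35.] 63.0
(195, 180) [ -7. -44.] 77.0
(268, 192) [ 9. 26.] 62.0
(285, 180) [-8. 43.] 80.0
(165, 200) [ 22. -83.] 53.0
(240, 160) [-23.  -2.] 56.0
(247, 200) [19.  4.] 56.0
(310, 175) [-8. 69.] 57.0
(330, 170) [-14.  88.] 63.0
(330, 197) [14. 90.] 63.0
```

View pics/w50.png

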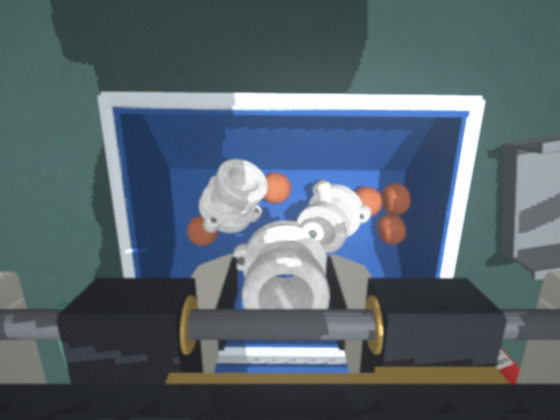

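```bash

python3 -m handwheel '[[[0.8,-0.3,0.7,0],[1.4,-0.3,0.7,0],[1.7,0,0,0],[1.6,0,0,0],[1,0,0,0],[0.5,0,0,0],[0,0,0,0],[0,0,0,0]]]' 0.25|tail -2
python3 - <<'E'
from h import *
st()
E
python3 -m handwheel '[[[0,0,0,0],[0,0,0,0],[0,0,0,0]]]' 0.66|tail -2
python3 -m handwheel '[[[-2,0,0,0],[-4,0,0,0],[-4,0,0,0],[-4,0,0,0],[-2,0,0,0],[0,0,0,0]]]' 0.66|tail -2
python3 - <<'E'
from h import *
st();snap('wrist','w51')
E
```

```text
contact_force: [0.5, -0.2, -1.4]
grip_width: 45.4
t 54.18 p [ 572.6 -103.5   99.4] jawyaw 1.492 down [ 0. -0. -1.] F [ 0.5 -0.2 -1.4] w 45.4 q [-0.31  0.57  1.53 -0.    1.04 -1.8 ]
contact_force: [0.3, -0.6, -0.4]
grip_width: 59.0
contact_force: [0.0, -0.9, -0.6]
grip_width: 60.7
t 54.93 p [ 574.7 -103.4  266.1] jawyaw 1.493 down [ 0.011 -0.004 -1.   ] F [ 0.  -0.9 -0.6] w 60.7 q [-0.31  0.42  1.3  -0.    1.41 -1.8 ]
```

View pics/w51.png

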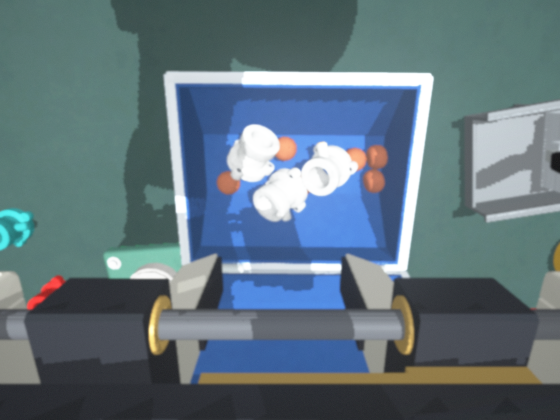

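```bash

python3 - <<'E'
from h import *
go([600,-97,420],-0.08)
E
```

```text
t 54.98 p [ 573.6 -103.1  262.7] jawyaw 1.493 down [ 0.007 -0.002 -1.   ] F [ 0.5 -0.7 -0.5] w 60.9 q [-0.31  0.42  1.3  -0.    1.41 -1.8 ]
[[[-1.12,0.06,0.19,-0.112],[-1.12,0.03,0.2,-0.112],[-1.12,0.01,0.2,-0.112],[-1.12,-0.01,0.2,-0.112],[-1.12,-0.03,0.2,-0.112],[-1.12,-0.05,0.19,-0.112],[-1.12,-0.08,0.19,-0.112],[-1.12,-0.1,0.18,-0.112]]]
[[[-1.12,-0.12,0.16,-0.112],[-1.12,-0.13,0.15,-0.112],[-1.12,-0.15,0.13,-0.112],[-1.12,-0.16,0.12,-0.112],[-1.12,-0.17,0.1,-0.112],[-1.12,-0.18,0.08,-0.112]]]
```

```bash

python3 -m handwheel '[[[-2.5,0,0,0],[-3.5,0,0,0],[-3.5,0,0,0],[-3,0,0,0],[-2.5,0,0,0.112],[-1,0,0,0.112],[0,0,0,0.112],[0,0,0,0.112]]]' 1|tail -1
python3 -m handwheel '[[[0,0,0,0.112],[0,0,0,0.112],[0,0,0,0.112],[0,0,0,0.112],[0,0,0,0.112],[0,0,0,0.112],[0,0,0,0.112],[0,0,0,0.112]]]' 1|tail -1
python3 -m handwheel '[[[0,0,0,0.112],[0,0,0,0.112],[0,0,0,0],[0,0,0,0],[0,0,0,0]]]' 1|tail -1
python3 - <<'E'
from h import *
st();snap('wrist','w52')
print([(np.round(r['point'],1).tolist(),round(r['conf'],2)) for r in bot.spot_point('wrist','lid_handle')])
snap('top','t52')
print([(np.round(r['point'],1).tolist(),round(r['conf'],2)) for r in bot.spot_point('top','lid_handle')])
E
```

```text
grip_width: 91.9
grip_width: 92.0
grip_width: 91.9
t 56.73 p [ 572.3 -102.8  418.5] jawyaw -0.072 down [-0.001  0.    -1.   ] F [ 0.  -0.6 -0.1] w 91.9 q [-0.31  0.4   0.92 -0.    1.82 -0.24]
[([435.1, 209.0], 0.73)]
[([275.8, 152.4], 0.58)]
```

View pics/w52.png

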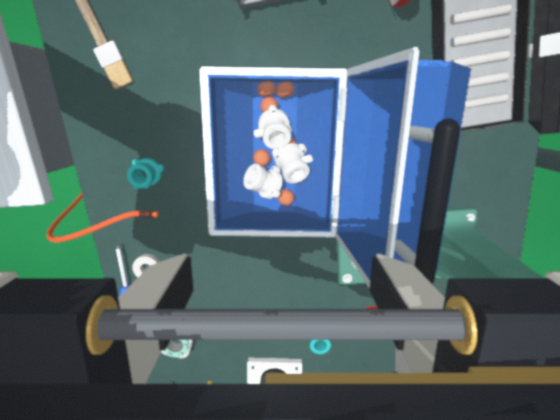

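View pics/t52.png

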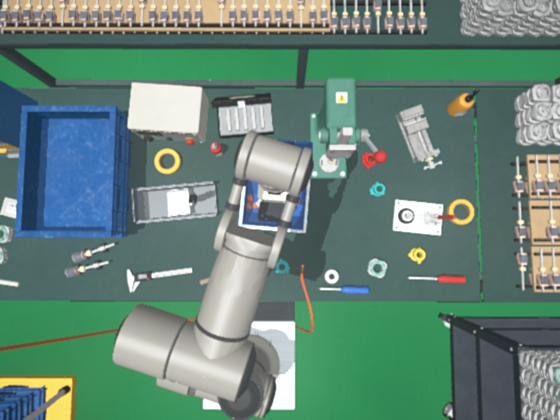

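```bash

python3 - <<'E'
from h import *
im,d,m=load('w52'); it,dt,mt=load('top0')
P=cloud(d,m)
for u,v in((445,140),(438,180),(434,205),(430,235),(427,260)): print((u,v),P[v,u].round(1))
def ray(m,u,v):
    c=rot(m)@np.array([(u-m['cx'])/m['fx'],(v-m['cy'])/m['fy'],1]);return np.array(m['position']),c/np.linalg.norm(c)
a,x=ray(m,435.1,209);b,y=ray(mt,275.8,152.4)
s=np.linalg.lstsq(np.stack([x,-y],1),b-a,rcond=None)[0];print('tri',a+x*s[0],b+y*s[1])
E
```

```text
(445, 140) [685.2 -51.  345.9]
(438, 180) [681.9 -77.5 347. ]
(434, 205) [680.6 -95.5 346.3]
(430, 235) [ 678.9 -117.7  347.1]
(427, 260) [ 677.8 -137.3  347.5]
tri [680.12809905 -97.37813602 349.65857428] [679.29631327 -97.88845145 349.46375047]
```

```bash

python3 - <<'E'
from h import *
go([682,-97,410],-0.083,vmax=3)
E
```

```text
t 56.93 p [ 572.4 -102.9  419.1] jawyaw -0.074 down [-0. -0. -1.] F [ 0.9 -0.1 -0.3] w 91.6 q [-0.31  0.4   0.92 -0.    1.82 -0.24]
[[[0.23,2.72,-0.35,0.002],[0.23,2.72,-0.35,0.002],[0.23,2.72,-0.36,0.002],[0.23,2.72,-0.37,0.002]]]
```

```bash

python3 -m handwheel '[[[0.23,2.72,-0.35,0.002],[0.23,2.72,-0.35,0.002],[0.23,2.72,-0.36,0.002],[0.23,2.72,-0.37,0.002],[0,0,0,0],[0,0,0,0]]]' 1|tail -1
python3 - <<'E'
from h import *
go([682,-97,326],-0.083,rows=5)
snap('wrist','w53')
E
```

```text
grip_width: 91.8
t 57.43 p [683.3 -97.1 406.4] jawyaw -0.082 down [-0.005  0.001 -1.   ] F [-1.2 -0.5 -0.9] w 91.8 q [-0.25  0.69  0.47 -0.    1.99 -0.17]
[[[1.61,-0.02,0.0,0.0],[1.61,-0.02,0.0,0.0],[1.61,-0.02,0.0,0.0],[1.61,-0.02,0.0,0.0],[1.61,-0.02,0.0,0.0]]]
```

View pics/w53.png

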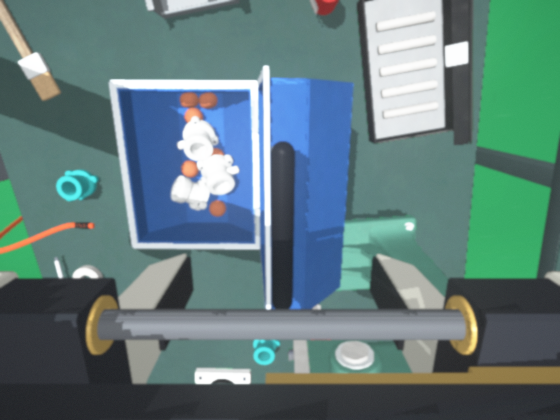

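```bash

python3 -m handwheel '[[[1.5,-0.02,0,0],[1.8,-0.02,0,0],[1.8,-0.02,0,0],[1.8,-0.02,0,0],[1.1,-0.02,0,0],[0,0,0,0],[0,0,0,0]]]' 0.6|tail -1
python3 - <<'E'
from h import *
st()
E
python3 -m handwheel '[[[0,0,0,0],[0,0,0,0],[0,0,0,0],[0,0,0,0],[0,0,0,0],[0,0,0,0],[0,0,0,0]]]' 0|tail -3
python3 -m handwheel '[[[0,0,0,0],[0,0,0,0]]]' 0|tail -3
python3 - <<'E'
from h import *
st();snap('wrist','w54')
E
```

```text
grip_width: 56.0
t 58.07 p [679.9 -97.  332. ] jawyaw -0.083 down [ 0.001 -0.001 -1.   ] F [-0.9 -0.4  0.3] w 56.0 q [-0.25  0.63  0.76 -0.    1.74 -0.17]
tcp_rot: [1.462, 1.569, -0.192]
contact_force: [2.8, -0.9, 1.4]
grip_width: 14.9
tcp_rot: [1.46, 1.569, -0.193]
contact_force: [3.6, 0.8, 2.2]
grip_width: 14.7
t 58.82 p [681.6 -97.  330.4] jawyaw -0.083 down [ 0.002 -0.    -1.   ] F [3.6 0.8 2.2] w 14.7 q [-0.25  0.64  0.76  0.    1.74 -0.17]
```

View pics/w54.png

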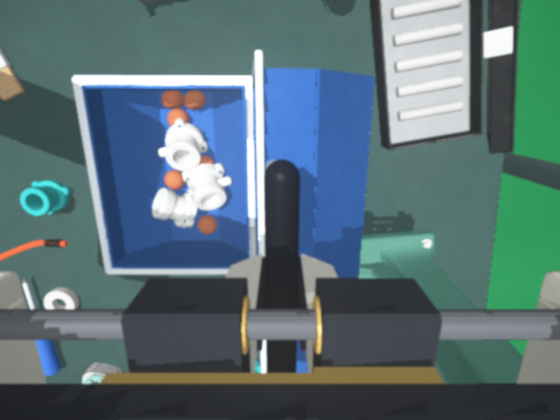

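```bash

python3 -m handwheel '[[[-0.17,-1.5,0,0],[-0.05,-1.56,0,0],[0.05,-1.56,0,0],[0.17,-1.56,0,0],[0.27,-1.54,0,0],[0.38,-1.51,0,0],[0.48,-1.49,0,0],[0.59,-1.45,0,0]]]' 0|tail -3
python3 - <<'E'
from h import *
o,R=st(); dx=(o['tool_pos'][:2]-[651.2,-97.2])@[.9966,-.083]; dz=o['tool_pos'][2]+9.6-118; print(dx,dz,np.hypot(dx,dz),np.degrees(np.arctan2(dz,-dx)))
E
```

```text
tcp_rot: [1.757, 1.567, 0.103]
contact_force: [2.8, 1.5, 4.0]
grip_width: 14.8
t 59.53 p [559.7 -86.3 313.8] jawyaw -0.083 down [ 0.003  0.    -1.   ] F [2.8 1.5 4. ] w 14.8 q [-0.29  0.37  1.24  0.    1.52 -0.21]
-92.11924960225382 205.39308988935505 225.10503664196193 65.84366138644813
```

```bash

python3 -m handwheel '[[[0.68,-1.41,0,0],[0.78,-1.35,0,0],[0.88,-1.3,0,0],[0.96,-1.23,0,0],[1.05,-1.16,0,0],[1.12,-1.09,0,0],[1.2,-1,0,0],[0,0,0,0]]]' 0|tail -3
python3 - <<'E'
from h import *
o,R=st(); dx=(o['tool_pos'][:2]-[651.2,-97.2])@[.9966,-.083]; dz=o['tool_pos'][2]+9.6-118; print(dx,dz,np.hypot(dx,dz),np.degrees(np.arctan2(dz,-dx)))
snap('wrist','w55');snap('scene','s55')
E
```

```text
tcp_rot: [-2.074, 1.567, 2.555]
contact_force: [0.6, 3.5, -5.4]
grip_width: 14.8
t 60.2 p [472.6 -78.7 244.4] jawyaw -0.083 down [-0.003  0.002 -1.   ] F [ 0.6  3.5 -5.4] w 14.8 q [-0.33  0.25  1.61  0.    1.29 -0.24]
-179.49740238941573 135.95308280940878 225.17228557246958 37.14064303469132
```

View pics/s55.png

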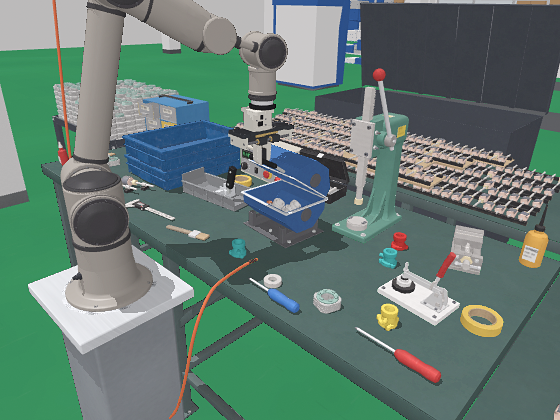

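```bash

python3 -m handwheel '[[[1.31,-0.9,0,0],[1.34,-0.8,0,0],[1.39,-0.7,0,0],[1.44,-0.6,0,0],[1.3,-0.5,0,0],[0,0,0,0]]]' 0|tail -3
python3 - <<'E'
from h import *
o,R=st(); dx=(o['tool_pos'][:2]-[651.2,-97.2])@[.9966,-.083]; dz=o['tool_pos'][2]+9.6-118; print(dx,dz,np.hypot(dx,dz),np.degrees(np.arctan2(dz,-dx)))
snap('wrist','w56');snap('scene','s56')
im,d,m=load('s56');cv2.imwrite('pics/s56c.png',cv2.resize(im[100:260,200:370,::-1],None,fx=3.5,fy=3.5))
E
```

```text
tcp_rot: [-2.344, 1.568, 2.286]
contact_force: [1.6, 5.5, -3.3]
grip_width: 15.2
t 60.8 p [439.2 -76.  177.1] jawyaw -0.083 down [-0.002  0.002 -1.   ] F [ 1.6  5.5 -3.3] w 15.2 q [-0.34  0.25  1.8   0.    1.09 -0.26]
-213.02058057480735 68.72251894607234 223.83152673097968 17.88020765464689
```

View pics/s56c.png

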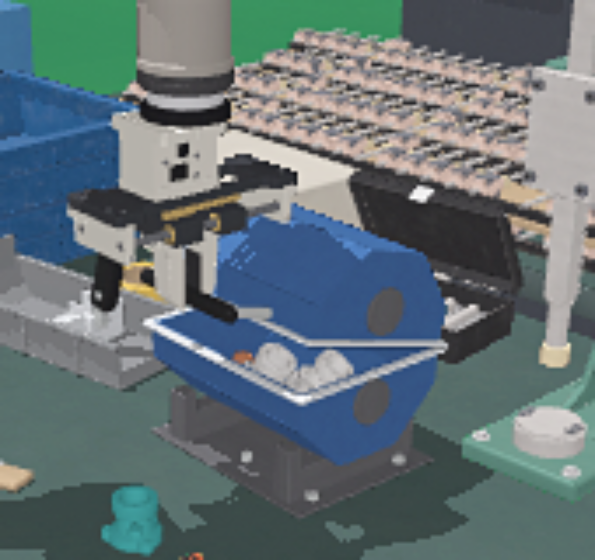

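```bash

python3 -m handwheel '[[[0,0,0,0],[0,0,0,0],[0,0,0,0],[-1,0,0,0],[-2.5,0,0,0],[-3,0,0,0],[-2,0,0,0],[0,0,0,0]]]' 0.4|tail -3
python3 -m handwheel '[[[0,0,0,-0.12],[0,0,0,-0.12],[0,0,0,-0.12],[0,0,0,-0.12],[0,0,0,-0.12],[0,0,0,-0.12],[0,0,0,-0.12],[0,0,0,-0.12]]]' 0|tail -1
python3 -m handwheel '[[[0,0,0,-0.12],[0,0,0,-0.12],[0,0,0,-0.12],[0,0,0,-0.12],[0,0,0,-0.12],[0,0,0,0],[0,0,0,0]]]' 0|tail -1
python3 - <<'E'
from h import *
o,R=st()
snap('wrist','w57');snap('scene','s57')
im,d,m=load('s57');cv2.imwrite('pics/s57c.png',cv2.resize(im[100:260,200:370,::-1],None,fx=3.5,fy=3.5))
im,d,m=load('w57');P=cloud(d,m)
print([(np.round(r['point'],1).tolist(),round(r['conf'],2)) for r in bot.spot_point('wrist','lid_handle')])
E
```

```text
tcp_rot: [1.223, 1.562, -0.431]
contact_force: [0.1, 1.1, -0.7]
grip_width: 36.3
grip_width: 0.5
grip_width: 0.6
t 62.82 p [439.6 -77.1 263.1] jawyaw 1.473 down [-0.001 -0.    -1.   ] F [ 0.7 -0.4  0.4] w 0.6 q [-0.35  0.17  1.66 -0.    1.32 -1.82]
[([279.6, 220.8], 0.62), ([282.8, 259.4], 0.35)]
```

View pics/s57c.png

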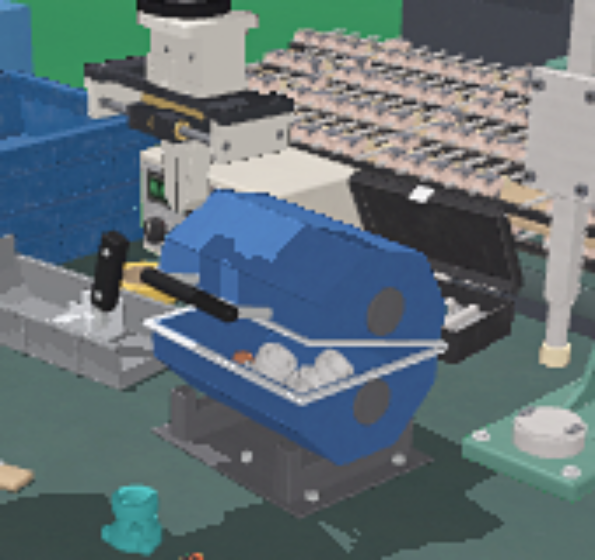

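View pics/w57.png

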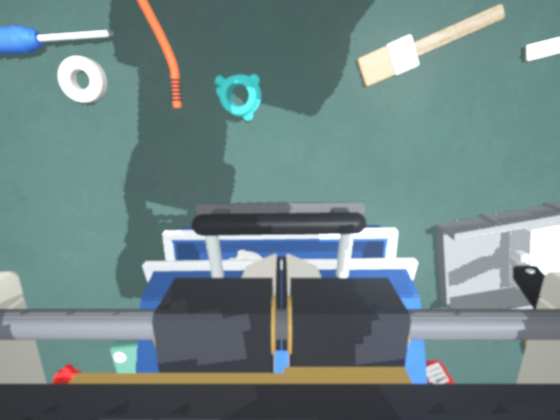

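```bash

python3 -m handwheel '[[[1.5,0,0,0],[2,0,0,0],[1.5,0,0,0],[1,0,0,0],[0.6,0,-0.1,0],[0.6,0,-0.1,0],[0.6,0,-0.1,0],[0.6,0,-0.1,0]]]' 0|tail -3
python3 -m handwheel '[[[0.6,0,-0.1,0],[0.6,0,-0.1,0],[0.6,0,-0.1,0],[0.6,0,-0.1,0],[0.5,0,-0.1,0],[0.5,0,-0.1,0],[0.4,0,0,0],[0,0,0,0]]]' 0|tail -3
python3 - <<'E'
from h import *
o,R=st()
E
```

```text
tcp_rot: [-0.414, 1.57, -0.509]
contact_force: [-0.4, 0.6, 0.5]
grip_width: 0.3
tcp_rot: [2.924, 1.569, 2.83]
contact_force: [0.2, -0.4, 0.4]
grip_width: 0.6
t 64.3 p [429.3 -75.8 140.6] jawyaw 1.477 down [-0.001  0.    -1.   ] F [ 0.2 -0.4  0.4] w 0.6 q [-0.35  0.28  1.88 -0.    0.98 -1.83]
```

```bash

python3 - <<'E'
from h import *
snap('wrist','w58');snap('scene','s58')
im,d,m=load('s58');cv2.imwrite('pics/s58c.png',cv2.resize(im[100:260,200:370,::-1],None,fx=3.5,fy=3.5))
E
```

```text
(no output)
```

View pics/s58c.png

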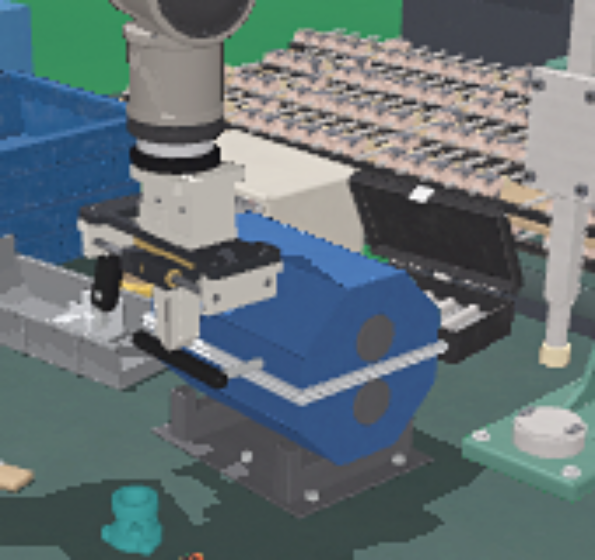

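View pics/w58.png

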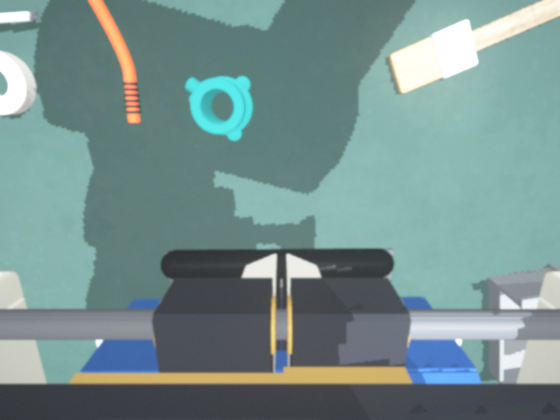

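```bash

python3 -m handwheel '[[[0.2,0,0,0],[0.2,0,0,0],[0.1,0,0,0],[0,0,0,0]]]' 0|tail -3
python3 - <<'E'
from h import *
st()
E
python3 -m handwheel '[[[0.1,0,0,0],[0.1,0,0,0],[0.1,0,0,0],[0,0,0,0]]]' 0|tail -3
python3 - <<'E'
from h import *
st()
E
```

```text
tcp_rot: [-1.167, 1.571, -1.261]
contact_force: [-0.7, -0.2, -0.9]
grip_width: 0.7
t 64.73 p [429.8 -76.  136.3] jawyaw 1.477 down [ 0. -0. -1.] F [-0.7 -0.2 -0.9] w 0.7 q [-0.35  0.29  1.89 -0.    0.97 -1.83]
tcp_rot: [-0.382, 1.569, -0.476]
contact_force: [-6.1, 1.6, 22.3]
grip_width: 0.6
t 65.07 p [430.  -76.1 135.4] jawyaw 1.477 down [ 0.002 -0.001 -1.   ] F [-6.1  1.6 22.3] w 0.6 q [-0.35  0.29  1.89 -0.    0.96 -1.83]
```

```bash

python3 -m handwheel '[[[-0.3,0,0,0],[-1,0,-1,0],[-2.5,0,-2,0],[-3.5,0,-2,0],[-3.5,0,-1,0],[-3,0,0,0],[-1,0,0,0],[0,0,0,0]]]' 0|tail -2
python3 - <<'E'
from h import *
st();snap('wrist','w59');snap('scene','s59');snap('top','t59')
im,d,m=load('s59');cv2.imwrite('pics/s59c.png',cv2.resize(im[140:260,170:340,::-1],None,fx=4.5,fy=4.5))
im,d,m=load('w59');P=cloud(d,m)
print([(np.round(r['point'],1).tolist(),round(r['conf'],2)) for r in bot.spot_point('wrist','lid_handle')])
Q=P.reshape(-1,3);dk=(im.reshape(-1,3).max(1)<45)&(abs(Q[:,0]-428)<14)&(abs(Q[:,1]+78)<52)&(Q[:,2]>90)&(Q[:,2]<200)
print(dk.sum(),np.percentile(Q[dk,2],[50,90,97]) if dk.sum() else'')
E
```

```text
contact_force: [0.7, 0.1, 0.3]
grip_width: 0.6
t 65.73 p [371.2 -70.9 284.2] jawyaw 1.477 down [ 0.006 -0.003 -1.   ] F [0.7 0.1 0.3] w 0.6 q [-0.39  0.01  1.77 -0.    1.35 -1.87]
[([284.6, 249.1], 0.93), ([515.2, 337.0], 0.41)]
0
```

View pics/s59c.png

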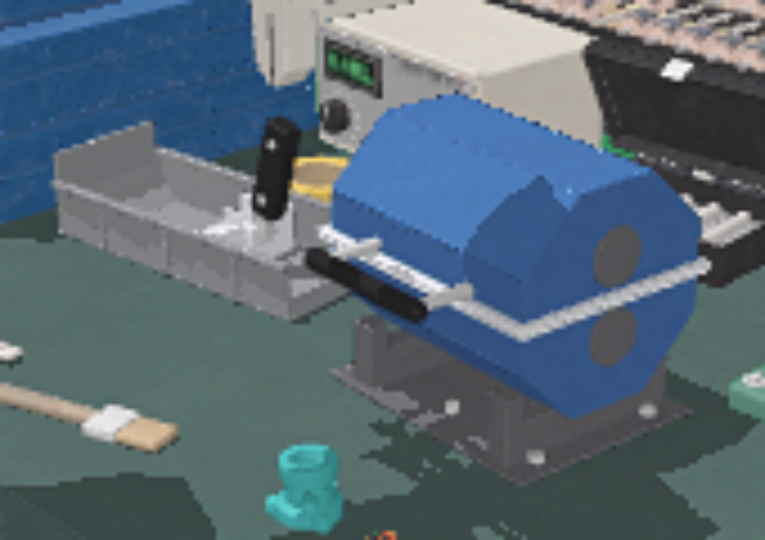

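View pics/t59.png

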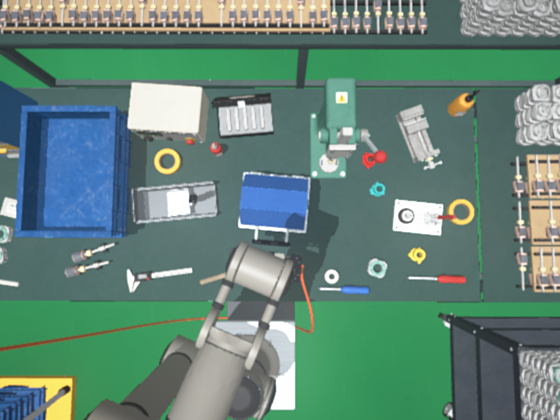

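```bash

python3 - <<'E'
from h import *
im,d,m=load('w59');P=cloud(d,m)
print(P[247:252,280:290].reshape(-1,3).mean(0).round(1))
print(bot.close_job())
E
```

```text
[422.7 -72.9 140.8]
the job is handed in; nothing more can be done
None
```

The drum is charged and shut, the scoop stands in the emptied bin, and I handed the job in at about 66 s with no verdict given.

- **Pebbles:** All six went in by scoop, in two trips. One slipped off the scoop on the first trip, fell back into the bin, and I fetched it on the second. I poured by tipping the scoop against the drum's inner end wall. The fingers never touched a pebble.
- **Castings:** I gripped the three white castings one by one and released them in the drum. The coloured look-alikes were left alone.
- **Upper shell:** I lowered it holding the handle for most of the way, then pushed it down with the shut fingers until it met firm resistance (22 N).

**Last checks:**
- **Drum contents:** The last open-drum picture showed all 6 pebbles and 3 castings inside, and the final top and scene views show none outside.
- **Shell:** The rims look flush in the scene view. Solid contact came with the fingertip at 135.4 mm, where 136 mm was expected. The handle surface read about 141 mm at the spot I sampled, also against 136 mm. I put that 5 mm down to depth and calibration error, and the 8 mm allowance covers it anyway.
- **Scoop:** After release its pan was level (measured slope 0.000 to 0.001) with its inner floor 7.9 mm above the bench, about 14 mm from the bin's centre along its length.
- **Failed check:** One automatic reading of the handle height, which picked out dark pixels, found nothing, so I relied on the other readings.

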